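# Change the food processor over from chopping to slicing

## Robot

A 6-joint arm with a two-finger parallel gripper is mounted at the origin on the work surface. World frame = base frame: x ahead of the robot, y to its left, z up, the work surface at z = 0. Lengths are in m, angles in rad, forces in N, time in s.
With the tool pointing down it reaches from about 0.35 to 0.8 m from the base axis. Payload 7.3 kg.
Tool frame: the origin (TCP) lies at the very end of the fingers, on their centre line; the grasp point (between the pads) lies 19 mm behind it (bot.hold_point_z is the distance from the TCP to the grasp point, in m); z points along the fingers, y is the line along which they close (so a half turn about z gives the same grasp; the last joint's range is limited). The gripper opens to 85 mm and grips with 20 to 120 N. Pads are 22 mm wide; open, the fingers measure 114 mm over their backs; the gripper's body (76 mm by 85 mm) begins 54 mm behind the grasp point. The pads swing forward as they close: fully open they stand 13 mm farther back than shut.
Start: joints at [-1.297, 0.342, 1.524, -0, 1.275, -0.146], TCP at [0.214, -0.479, 0.231] pointing down, gripper open.
Joint ranges: [-2.53, 2.53], [-0.77, 2.02], [0.04, 2.7], [-1, 4.14], [0.28, 2.66], [-3.11, 3.11]. Speed limits (rad/s): [2.57, 2.57, 3.14, 3.14, 3.14, 3.14].

## Interface

Orientations are given as a 3x3 rotation matrix whose columns are the frame's x, y, z axes.
In Python, from rig import sensors, capture, camera_params, order, spotter, bot gives the robot as it stands.
- The arm moves only by the tool arm_command, never from a script. Its argument "motion" is a list of rows, each an object of numbers: "claw": the finger opening in mm, from 0 to 85.4; "x", "y", "z": the shift along the tool's x, y, z in units of 25 mm (1.0 is 25 mm); "rx", "ry", "rz": the turn, a rotation vector about the tool's x, y, z in units of 5 degrees (1.0 is 5 degrees). A call has 1 to 8 rows; each row is the pose to reach, as a shift and turn from the pose commanded when the call began, along the tool's axes at that moment; what a row does not reach only later rows make up. A row lasts 1/8 s, in which the tool goes at most 62.5 mm and 10.7 degrees, less where a joint would pass 70% of its speed; a pose out of reach is approached as far as the arm can. A call with a gripper value outside its range is refused whole. The fingers move at their own pace and stop on an object; "newtons" is the grip in N (left out, the last holds). Time passes only in rows, so rows that repeat a pose let the fingers close. It gives the time, the measured TCP pose, the force, the opening and the grip force at its end, in the units of the state.
- sensors.get_state(): the state, without advancing time (a new reading comes with each control period).
- capture(name): name is "scene" or "side" or "wrist"; returns the picture (420x560x3 uint8, red, green, blue); there is no depth.
- camera_params(name): a dict with "camera_matrix" (3x3 intrinsics, pixels), "xyz" and "rotation" of the camera in the world. Camera axes: x right, y up, looking along -z (the intrinsics and any distortion apply to the point x, -y, -z); pixel columns grow to the right and rows downward; lengths in m; the calibration is good to about 2 mm. A picture is of the moment at which its call begins: read the wrist's pose just before it. camera_params takes no time and is no camera call; for the wrist camera it gives the pose at the moment of the call.
- order.sign_off(): hands the job in; it is judged then, once.
Trained networks look in the newest picture that a camera, given by its name, has taken for a name from the list of things; names that differ only in an ending like _2 or _b are one class to them, and where a whole thing is asked for, a point or a joint stands for the part that bears it (a point fixed in the world has none). Each returns a list of dicts, best first, with "confidence" (0 to 1); they miss things now and then, are a little off and sometimes report something else, mostly with a low value. They report only what shows in the picture. A call takes as long as a camera call. They do not tell look-alikes from the thing itself.
- spotter.masks_of(target, camera): "pixels" (420x560 bool, what is visible of it) and "rect" ([centre column, centre row, width, height] in pixels, round what is visible of it).
- spotter.tip_of(target, camera): "uv" ([column, row] in pixels: a listed point, or the origin of a listed thing).
The state is a dict: "time": time; "joint_pos": joint angles; "dq": joint speeds; "effort": joint torques, N m; "tcp_pos": TCP position; "tcp_rot": TCP orientation; "contact_force": force on the tool from outside, world axes, zero at the start; "ft_torque": the same for the moment, N m; "grip_width": opening from 0.0 (shut) to 1.0 (fully open); "grasp_force": force on a finger pad.
Only numpy, scipy, OpenCV 4.12 (cv2) and the standard library are available. Lean on these libraries where they do the work, as an engineer would, in place of code of your own. Each camera call takes 0.05 s, during which the arm holds its last target. There are 200 camera calls.

## Task

Change the food processor over from chopping to slicing: draw the chopping blade straight up off the drive shaft and set it down upright in the small square steel tray. Then build up the slicing set in the bowl: the drive stem fully down on the shaft, the slicing disc (the one with a single long cutting edge, not the grating disc) seated on the stem, the lid lying flat on the bowl rim, and last the pusher fully home in the lid's feed tube. Leave the grating disc where it lies, and keep the blade upright all the time.

Things in the scene. Friction and masses are not known exactly. Their poses are not given: they have to be found in the camera images.
- processor: Fixed food processor: white base, open steel bowl, handle and controls on -x (reach 121 mm). Origin: on the vertical shaft axis at table height. Bowl inner radius 74, outer 78, floor at 90, rim at 172 mm. A collar (radius 18, top at 100 mm) carries the blade or stem; from it rises the 12 mm shaft, tip at 132, tapered to 5 mm over its last 10 mm. Nothing keyed or locked: any yaw.
- tray: Small empty square steel tray, fixed: 160 x 160 mm outside, walls 3 mm thick and 18 mm high, floor 3 mm thick. Origin: centre of its underside; x and y along its sides.
- blade: Chopping blade, at first on the shaft in the bowl, foot on the collar: black upright hub 30 mm across, 62 mm tall, and two thin steel wings reaching 60 mm out, 9 and 23 mm above the foot. Origin: centre of the hub's foot, z up. Bore 16 mm wide, 34 deep from below: it must rise 32 mm to leave the shaft. The hub's upper 35 mm are free to grip. About 120 g.
- stem: Drive stem, standing upright on the table: white sleeve 28 mm across and 36 mm tall, with a tapered boss 14 mm across on top (top at 48 mm). Origin: centre of its foot, z up. Bore 16 mm wide, 34 mm deep from below, takes the shaft; fully down its foot is on the collar. 50 g.
- slicer: Slicing disc, right way up: steel disc 130 mm across with ONE long dark slot and raised edge along +x; upper face at 17 mm; grey knob on top, 24 mm across, from 17 to 32 mm; grey hub below, 30 mm across, 14 mm long, bore 18 mm: it drops over the stem's boss and rests on the stem's shoulder (36 mm above the stem's foot). Origin: centre of the hub's underside, z up. About 140 g.
- grater: Grating disc, not wanted now: same size, knob and hub as the slicing disc, but its face is covered with rings of small dark holes. Loose; leave it where it lies. Origin: centre of the hub's underside.
- lid: Lid, right way up: grey plate 162 mm across (6 to 12 mm up) on a skirt 138 mm across that enters the bowl; plate rests on the rim, origin then at 166 mm. Open feed tube, axis at x = +32 mm: 44 mm across (47 in its top 4 mm), 38 inside, top at 56 mm. Grip the tube, best with fingers closing along the lid's x so it cannot swing. Origin: centre of the skirt's underside. 160 g.
- pusher: Pusher for the feed tube, standing upright: white plug 33 mm across, 48 mm long, foot bevelled to 29 mm; above it a flange 48 mm across (48 to 54 mm up) and a grip knob 26 mm across (54 to 80 mm). Origin: centre of its foot, z up. Fully home the flange lies on the tube's top, the foot 8 mm above the lid's origin. 60 g.
Mind the look-alikes: they are no part of the job. Leave any pink look-alike of the lid alone. What is shaped like the stem but green is not meant.

How it is judged:
On the way, in this order (a step that is already met when the one before it is completed fails the run):
1. the chopping blade stands upright in the tray, let go (x of blade in the frame of tray between -0.06 and 0.06 m and y of blade in the frame of tray between -0.06 and 0.06 m and z of blade in the frame of tray below 0.007 m and angle between blade's own z axis and vertical below 0.08 rad and contact force between the fingers and blade below 0.2 N and linear speed of blade below 0.02 m/s and angular speed of blade below 0.3 rad/s), for 0.2 s.
2. the drive stem is fully down on the shaft, let go (horizontal distance between stem and processor below 0.005 m and z of stem in the frame of processor between 0.097 and 0.103 m and angle between stem's own z axis and vertical below 0.08 rad and contact force between the fingers and stem below 0.2 N and linear speed of stem below 0.02 m/s and angular speed of stem below 0.3 rad/s), for 0.2 s.
3. the slicing disc is seated level on the stem, let go (horizontal distance between slicer and processor below 0.008 m and z of slicer in the frame of processor between 0.132 and 0.14 m and angle between slicer's own z axis and vertical below 0.08 rad and contact force between the fingers and slicer below 0.2 N and linear speed of slicer below 0.02 m/s and angular speed of slicer below 0.3 rad/s), for 0.2 s.
4. the lid lies flat on the bowl rim, let go (horizontal distance between lid and processor below 0.009 m and z of lid in the frame of processor between 0.162 and 0.17 m and angle between lid's own z axis and vertical below 0.06 rad and contact force between the fingers and lid below 0.2 N and linear speed of lid below 0.02 m/s and angular speed of lid below 0.3 rad/s), for 0.2 s.
5. the pusher is fully home in the feed tube, let go (x of pusher in the frame of lid between 0.026 and 0.038 m and y of pusher in the frame of lid between -0.006 and 0.006 m and z of pusher in the frame of lid between 0.004 and 0.012 m and angle between pusher's own z axis and vertical below 0.08 rad and contact force between the fingers and pusher below 0.2 N and linear speed of pusher below 0.02 m/s and angular speed of pusher below 0.3 rad/s), for 0.2 s.
At the end, for the whole second after the job is handed in: Blade upright on the tray floor (within 60 mm of its centre each way); stem (5 mm), slicing disc (8 mm) and lid (9 mm) centred on the shaft, level and at seated height (3-4 mm); pusher in the tube, flange down (4 mm). All let go, at rest; grating disc within 30 mm of its start (x of blade in the frame of tray between -0.06 and 0.06 m and y of blade in the frame of tray between -0.06 and 0.06 m and z of blade in the frame of tray below 0.007 m and angle between each of blade, stem, slicer, pusher's own z axis and vertical below 0.08 rad and linear speed of each of blade, stem, slicer, lid, pusher below 0.02 m/s and angular speed of each of blade, stem, slicer, lid, pusher below 0.3 rad/s and horizontal distance between stem and processor below 0.005 m and z of stem in the frame of processor between 0.097 and 0.103 m and horizontal distance between slicer and processor below 0.008 m and z of slicer in the frame of processor between 0.132 and 0.14 m and horizontal distance between lid and processor below 0.009 m and z of lid in the frame of processor between 0.162 and 0.17 m and angle between lid's own z axis and vertical below 0.06 rad and x of pusher in the frame of lid between 0.026 and 0.038 m and y of pusher in the frame of lid between -0.006 and 0.006 m and z of pusher in the frame of lid between 0.004 and 0.012 m and distance of grater from where it was at the start of the episode below 0.03 m); the robot touches nothing.
It fails at once if the blade is tipped over by more than about 30 degrees (angle between blade's own z axis and vertical above 0.5 rad).
It fails at once if the grating disc is moved by more than 30 mm (distance of grater from where it was at the start of the episode above 0.03 m).
It also fails if it takes over 144 s, if anything falls off the work surface, if the arm or the gripper's body presses on something with over 40 N, if the wrist force passes 120 N, or if a joint passes its speed limit or range.

## Working session

There is one attempt and no reset: what is moved stays moved. The work goes in short steps, Python scripts to look and compute and a tool call to move; the robot and the scene stay as the last step left them, time stands still between calls to the robot, and variables do not carry over. Pictures are saved under pics/ and viewed, at most 14 in all, crops included, and the job is handed in when it is done.

Besides the shell and the picture viewer there is one more tool, called after "Call:" by a JSON object that holds its "op" and its "data". arm_command: Moves the arm, as the interface text tells. Its arguments: {"type":"object","properties":{"motion":{"type":"array"},"newtons":{"type":"number"}},"required":["motion"]}

```bash
mkdir -p pics; ls
python3 - <<'E'
from rig import *
import cv2,numpy as np
for n in ["scene","side"]:
    im=capture(n); cv2.imwrite(f"pics/{n}0.png",cv2.cvtColor(im,cv2.COLOR_RGB2BGR))
    p=camera_params(n); print(n,np.round(p["camera_matrix"],1).tolist(),np.round(p["xyz"],3),np.round(p["rotation"],3).tolist(),[k for k in p])
    for t in ["processor","tray","blade","stem","slicer","grater","lid","pusher"]:
        print(t,[(np.round(d["uv"]).tolist(),round(d["confidence"],2)) for d in spotter.tip_of(t,n)][:4])
print(sensors.get_state())
E
```

```text
pics
scene [[488.7, 0.0, 278.0], [0.0, 488.7, 211.8], [0.0, 0.0, 1.0]] [ 1.082 -0.564  1.206] [[0.7, -0.575, 0.424], [0.714, 0.563, -0.416], [0.001, 0.594, 0.805]] ['camera_matrix', 'xyz', 'rotation']
processor [([324.0, 254.0], 0.91)]
tray [([374.0, 201.0], 0.92), ([227.0, 327.0], 0.27)]
blade [([322.0, 231.0], 0.88), ([186.0, 259.0], 0.37)]
stem [([381.0, 143.0], 0.57), ([364.0, 154.0], 0.54)]
slicer [([305.0, 173.0], 0.84), ([323.0, 232.0], 0.28)]
grater [([188.0, 263.0], 0.84)]
lid [([122.0, 282.0], 0.79), ([224.0, 326.0], 0.7)]
pusher [([149.0, 327.0], 0.6), ([188.0, 262.0], 0.5)]
side [[433.1, 0.0, 278.0], [0.0, 433.1, 198.2], [0.0, 0.0, 1.0]] [0.225 0.854 0.731] [[-0.964, 0.147, -0.222], [-0.266, -0.572, 0.776], [-0.013, 0.807, 0.591]] ['camera_matrix', 'xyz', 'rotation']
processor [([210.0, 224.0], 0.93)]
tray [([176.0, 296.0], 0.69)]
blade [([207.0, 192.0], 0.83)]
stem [([212.0, 366.0], 0.72), ([184.0, 403.0], 0.55)]
slicer [([284.0, 298.0], 0.88)]
grater [([320.0, 179.0], 0.89)]
lid [([357.0, 151.0], 0.93), ([256.0, 159.0], 0.87), ([209.0, 365.0], 0.6)]
pusher [([312.0, 141.0], 0.5)]
{'time': 0.9, 'joint_pos': array([-1.29700462e+00,  3.41973702e-01,  1.52411895e+00,  4.90654211e-06,
        1.27538716e+00, -1.46040098e-01]), 'dq': array([ 0.0027089 ,  0.0015556 , -0.00035879, -0.00025383, -0.00155842,
        0.00138026]), 'effort': array([ 7.10294371e-04, -4.33555806e+01, -2.46273100e+01,  1.26609891e-05,
        4.23820238e-04,  3.16828270e-06]), 'tcp_pos': array([ 0.21399982, -0.47941994,  0.23132854]), 'tcp_rot': array([[ 9.13158092e-01,  4.07605566e-01,  3.50293900e-05],
       [ 4.07605567e-01, -9.13158086e-01, -1.07368212e-04],
       [-1.17765100e-05,  1.12322326e-04, -9.99999994e-01]]), 'contact_force': array([ 0.05325807,  0.09045091, -0.58867892]), 'ft_torque': array([-0.00639032, -0.02228509, -0.01387127]), 'grasp_force': 0.0, 'grip_width': 0.9959300737296941}
```

View pics/scene0.png

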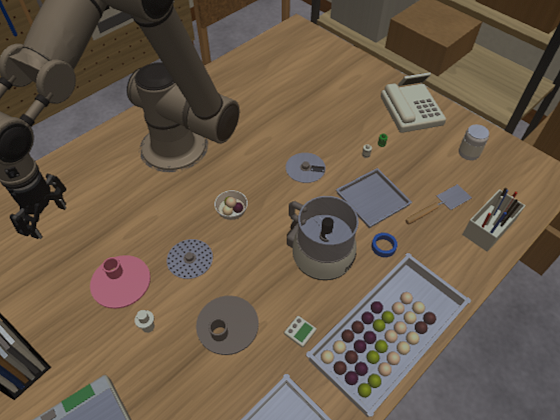

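View pics/side0.png

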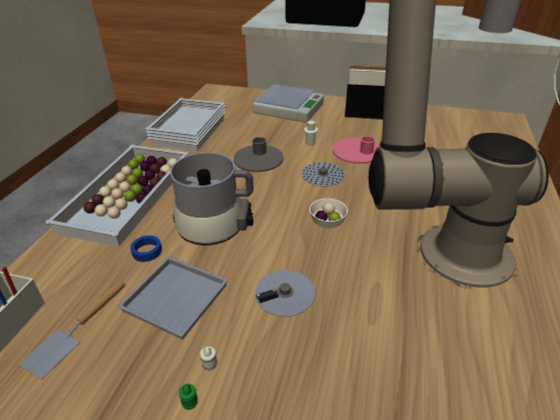

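The wanted objects in the scene view are:
- **Stem:** white at (367,150); the green one at (382,140) is the look-alike.
- **Lid:** grey at (227,325); the pink one at (120,280) is the look-alike.
- **Slicer:** single slot, at (305,167). The holed grater is at (190,258).
- **Pusher:** (145,320).
- **Tray:** the small one at (374,197).

I'll confirm these in a crop and measure positions.

```bash
cat > h.py <<'E'
from rig import *
import cv2,numpy as np
from scipy.optimize import least_squares
T=np.linspace(0,2*np.pi,48,endpoint=False)
def cyl(r,z0,z1,cx=0): return np.array([[cx+r*np.cos(t),r*np.sin(t),z] for z in(z0,z1) for t in T])
b=.0815
MODELS={"stem":[cyl(.014,0,.036),cyl(.007,.036,.048)],
"slicer":[cyl(.065,.0145,.017),cyl(.012,.017,.032),cyl(.015,0,.0145)],
"lid":[cyl(.081,.006,.012),cyl(.069,0,.006),cyl(.022,.012,.056,.032)],
"pusher":[cyl(.0165,0,.048),cyl(.024,.048,.054),cyl(.013,.054,.080)],
"tray":[np.array([[x,y,z] for x in(-.08,.08) for y in(-.08,.08) for z in(0,.018)])]}
MODELS["grater"]=MODELS["slicer"]
def proj(P,c):
    q=(np.asarray(P,float)-c["xyz"])@np.array(c["rotation"]); q=q*[1,-1,-1]
    u=q@np.array(c["camera_matrix"]).T; return u[:,:2]/u[:,2:]
def plane(uv,c,z):
    d=np.linalg.inv(c["camera_matrix"])@[uv[0],uv[1],1]; d=np.array(c["rotation"])@(d*[1,-1,-1])
    o=np.array(c["xyz"]); return (o+d*(z-o[2])/d[2])[:2]
def tri(obs): # [(uv,cam)]
    A=np.zeros((3,3));bb=np.zeros(3)
    for uv,c in obs:
        d=np.linalg.inv(c["camera_matrix"])@[uv[0],uv[1],1]; d=np.array(c["rotation"])@(d*[1,-1,-1]); d/=np.linalg.norm(d)
        M=np.eye(3)-np.outer(d,d); A+=M; bb+=M@np.array(c["xyz"])
    return np.linalg.solve(A,bb)
def sil(name,x,y,yaw,c,z=0,S=4):
    R=np.array([[np.cos(yaw),-np.sin(yaw),0],[np.sin(yaw),np.cos(yaw),0],[0,0,1]])
    m=np.zeros((420*S,560*S),np.uint8)
    for part in MODELS[name]:
        uv=proj(part@R.T+[x,y,z],c); cv2.fillConvexPoly(m,cv2.convexHull(np.round((uv+.5)*S-.5).astype(np.int32)),1)
    return m
def fit(name,masks,x0,yaws=(0,),z=0):
    """masks: [(bool mask,cam)]; match silhouettes by blurred difference"""
    pre=[(cv2.GaussianBlur(m.astype(np.float32),(0,0),1.5),c) for m,c in masks]
    def f(p,full=True):
        out=[]
        for m,c in pre:
            s=cv2.resize(sil(name,p[0],p[1],p[2],c,z).astype(np.float32),(560,420),interpolation=cv2.INTER_AREA)
            d=(cv2.GaussianBlur(s,(0,0),1.5)-m); out.append(d[m.any(1)|True].ravel())
        return np.concatenate(out)
    from scipy.optimize import minimize
    best=None
    for yw in yaws:
        r=minimize(lambda q:float((f([q[0]/100,q[1]/100,q[2]])**2).sum()),[x0[0]*100,x0[1]*100,yw],method="Nelder-Mead",
          options=dict(initial_simplex=[[x0[0]*100,x0[1]*100,yw],[x0[0]*100+1,x0[1]*100,yw],[x0[0]*100,x0[1]*100+1,yw],[x0[0]*100,x0[1]*100,yw+.3]],maxiter=120,xatol=.01,fatol=.01))
        if best is None or r.fun<best.fun: best=r
    return best.x[0]/100,best.x[1]/100,best.x[2],best.fun
def near(name,cam,uv):
    L=spotter.masks_of(name,cam); 
    if not L: return None
    d=min(L,key=lambda d:np.hypot(d["rect"][0]-uv[0],d["rect"][1]-uv[1]))
    return d if np.hypot(d["rect"][0]-uv[0],d["rect"][1]-uv[1])<20 else None
E
cat > m1.py <<'E'
from h import *
sc,sd=camera_params("scene"),camera_params("side")
i1=capture("scene");i2=capture("side")
G={"stem":((367,150),(208,357)),"slicer":((305,167),(284,291)),"lid":((227,324),(258,155)),"pusher":((145,320),(311,133)),"tray":((374,197),(174,295)),"grater":((190,258),(323,174))}
H={"stem":.02,"slicer":.016,"lid":.012,"pusher":.04,"tray":.01,"grater":.016}
for n,(a,b) in G.items():
    ms=[]
    for cam,c,uv in(("scene",sc,a),("side",sd,b)):
        d=near(n,cam,uv)
        if d: ms.append((d["pixels"],c,cam))
    x0=plane(a,sc,H[n]); yaws={"lid":(-2.2,-.7,.7,2.2),"tray":(0,.4,-.4,.75)}.get(n,(0,))
    for m in ms: print(n,m[2],int(m[0].sum()),np.round(fit(n,[m[:2]],x0,yaws),4))
    if ms: print(n,"both",np.round(fit(n,[m[:2] for m in ms],x0,yaws),4), "x0",np.round(x0,3))
t=[]
for nm in("processor","blade"):
    o=[(spotter.tip_of(nm,k)[0]["uv"],c) for k,c in(("scene",sc),("side",sd))]; print(nm,np.round(tri(o),4))
def crop(im,u,v,r=45): return cv2.resize(im[max(v-r,0):v+r,max(u-r,0):u+r],(260,260),interpolation=cv2.INTER_CUBIC)
row1=np.hstack([crop(i1,374,148,30),crop(i1,305,167),crop(i1,227,324)]);row2=np.hstack([crop(i1,145,320,30),crop(i1,190,258),crop(i1,324,235)])
cv2.imwrite("pics/crops.png",cv2.cvtColor(np.vstack([row1,row2]),cv2.COLOR_RGB2BGR))
E
time python3 m1.py
```

```text
stem scene 103 [0.4836 0.4377 0.4618 0.9487]
stem side 327 [0.4833 0.4351 0.2612 2.1208]
stem both [0.4832 0.4353 0.2741 4.7112] x0 [0.482 0.44 ]
slicer scene 928 [0.3884 0.2435 0.0869 4.6891]
slicer side 2173 [ 0.3879  0.2393  0.1977 10.1027]
slicer both [ 0.3881  0.2404  0.0708 24.4709] x0 [0.388 0.24 ]
lid scene 2970 [ 0.6179 -0.2916  2.3423 18.6324]
lid side 1187 [ 0.6188 -0.2934 -1.4137  1.7341]
lid both [ 0.6184 -0.2919 -1.4297 21.7581] x0 [ 0.619 -0.295]
pusher scene 369 [ 0.4779 -0.4429  0.2373  1.3076]
pusher side 221 [ 0.4772 -0.4446  0.0609  5.3829]
pusher both [ 0.4771 -0.4431  0.095   7.372 ] x0 [ 0.476 -0.443]
tray scene 2323 [ 0.6176  0.3113 -0.2092 16.4742]
tray side 5027 [ 0.6201  0.3022 -0.2035 32.35  ]
tray both [  0.6188   0.3041  -0.2022 121.8257] x0 [0.621 0.308]
grater scene 1386 [ 0.3967 -0.2399 -0.1301  9.9836]
grater side 777 [ 0.3965 -0.2408  0.2433  6.8465]
grater both [ 0.3966 -0.2404  0.2376 17.8692] x0 [ 0.397 -0.24 ]
processor [0.6438 0.0444 0.0032]
blade [0.6465 0.0498 0.0943]
real	0m14.860s
user	0m17.957s
sys	0m3.404s
```

View pics/crops.png

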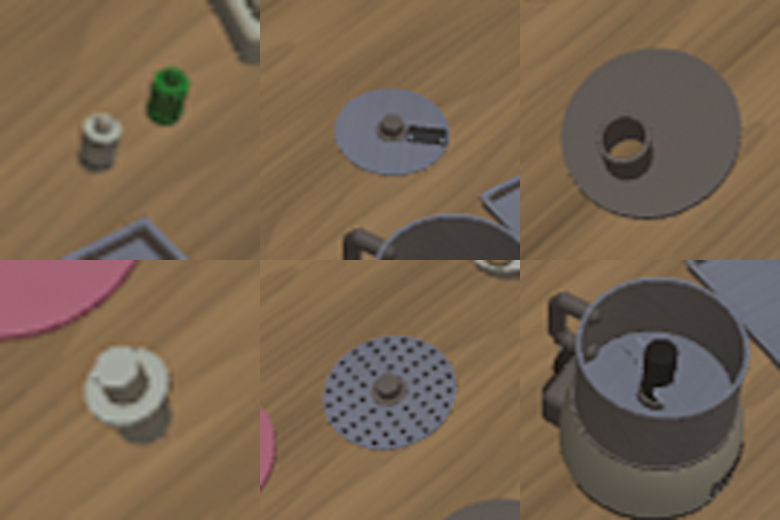

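The crop confirms it:
- **Stem:** the white sleeve with a boss; the one beside it is green.
- **Slicer:** one slot along the disc.
- **Lid:** grey, with its tube towards the lower left.
- **Pusher and grater:** as listed.

Next I'll move over the bowl.

Call:
{"op": "arm_command", "data": {"motion": [{"x": 12.2, "y": -6.1, "z": -4.4, "rz": 4.8, "claw": 60}, {"x": 12.2, "y": -6.1, "z": -4.4, "rz": 4.8, "claw": 60}, {"x": 12.2, "y": -6.1, "z": -4.4, "rz": 4.8, "claw": 60}, {"x": 12.2, "y": -6.1, "z": -4.4, "rz": 4.8, "claw": 60}, {"x": 12.2, "y": -6.1, "z": -4.4, "rz": 4.8, "claw": 60}, {"x": 12.2, "y": -6.1, "z": -4.4, "rz": 4.8, "claw": 60}, {"x": 12.2, "y": -6.1, "z": -4.4, "rz": 4.8, "claw": 60}, {"x": 12.2, "y": -6.1, "z": -4.4, "rz": 4.8, "claw": 60}]}}

```text
$.motion[0]: bad value
```

Call:
{"op": "arm_command", "data": {"motion": [{"x": 8.6, "y": -10.5}, {"x": 8.6, "y": -10.5}, {"x": 8.6, "y": -10.5}, {"x": 8.6, "y": -10.5}, {"x": 8.6, "y": -10.5}, {"x": 8.6, "y": -10.5}, {"x": 8.6, "y": -10.5}, {"x": 8.6, "y": -10.5}]}}

```text
$.motion[0]: bad value
```

Run:
```python
from h import *
s=sensors.get_state(); print(s["time"],np.round(s["tcp_pos"],4),np.round(s["tcp_rot"],3).tolist(),np.round(s["joint_pos"],2))
im=capture("wrist"); c=camera_params("wrist"); print(np.round(c["camera_matrix"],1).tolist(),np.round(c["xyz"],3),np.round(c["rotation"],3).tolist())
cv2.imwrite("pics/w1.png",cv2.cvtColor(im,cv2.COLOR_RGB2BGR))
for n in("processor","blade"):
  print(n,[(np.round(d["uv"],1).tolist(),round(d["confidence"],2)) for d in spotter.tip_of(n,"wrist")][:3],[(np.round(d["rect"]).tolist(),round(d["confidence"],2)) for d in spotter.masks_of(n,"wrist")][:3])
print(proj([[.645,.047,.162],[.645,.047,.172],[.645,.047,0]],c))
```

```text
1.8 [ 0.214  -0.4794  0.2313] [[0.913, 0.408, 0.0], [0.408, -0.913, -0.0], [-0.0, 0.0, -1.0]] [-1.3   0.34  1.52 -0.    1.28 -0.15]
[[329.6, 0.0, 280.9], [0.0, 329.6, 207.5], [0.0, 0.0, 1.0]] [ 0.279 -0.45   0.373] [[0.407, 0.876, 0.258], [-0.913, 0.39, 0.115], [-0.0, -0.283, 0.959]]
processor [] []
blade [] []
[[-1690.58679864 -3508.12136766]
 [-2147.66684103 -4347.02858627]
 [ -205.96475838  -783.30288738]]
```

View pics/w1.png

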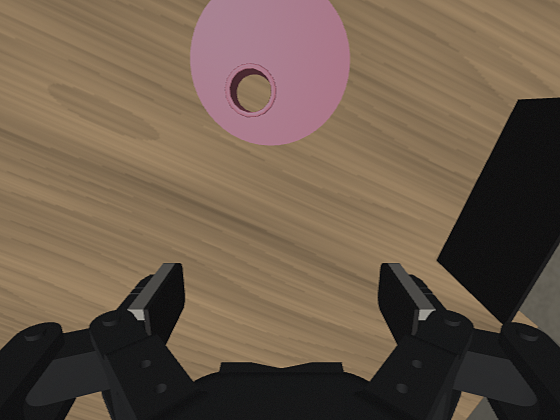

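The picture shows only the pink look-alike lid at (270,70), with the fingers at (165,300) and (400,300). The arm hasn't moved, because both calls were refused. I'll retry with all fields given and incremental rows.

Call:
{"op": "arm_command", "data": {"motion": [{"x": 2.0, "y": -1.0, "z": -0.7, "rx": 0, "ry": 0, "rz": 0.8, "claw": 60}, {"x": 4.0, "y": -2.0, "z": -1.4, "rx": 0, "ry": 0, "rz": 1.6, "claw": 60}]}}

```text
time: 2.3
tcp_pos: [0.2854, -0.3922, 0.2664]
tcp_rot: [[0.962, 0.272, -0.0], [0.272, -0.962, 0.001], [0.0, -0.001, -1.0]]
contact_force: [0.8, -0.6, -0.1]
grip_width: 0.705
grasp_force: 0.0
```

Call:
{"op": "arm_command", "data": {"motion": [{"x": 2.0, "y": -1.4, "z": -1, "rx": 0, "ry": 0, "rz": 1, "claw": 60}, {"x": 4, "y": -2.8, "z": -2, "rx": 0, "ry": 0, "rz": 2, "claw": 60}, {"x": 6, "y": -4.2, "z": -2.9, "rx": 0, "ry": 0, "rz": 3.2, "claw": 60}, {"x": 9.3, "y": -6.5, "z": -2.9, "rx": 0, "ry": 0, "rz": 3.2, "claw": 60}, {"x": 9.3, "y": -6.5, "z": -2.9, "rx": 0, "ry": 0, "rz": 3.2, "claw": 60}]}}

```text
time: 2.92
tcp_pos: [0.4647, -0.1705, 0.3393]
tcp_rot: [[1.0, 0.002, 0.001], [0.002, -1.0, -0.0], [0.001, 0.0, -1.0]]
contact_force: [-0.0, -1.2, -0.2]
grip_width: 0.703
grasp_force: 0.0
```

Call:
{"op": "arm_command", "data": {"motion": [{"x": 6.4, "y": -8.7, "z": 0, "rx": 0, "ry": 0, "rz": 0, "claw": 60}, {"x": 6.4, "y": -8.7, "z": 0, "rx": 0, "ry": 0, "rz": 0, "claw": 60}, {"x": 6.4, "y": -8.7, "z": 0, "rx": 0, "ry": 0, "rz": 0, "claw": 60}, {"x": 6.4, "y": -8.7, "z": 0, "rx": 0, "ry": 0, "rz": 0, "claw": 60}, {"x": 6.4, "y": -8.7, "z": 0, "rx": 0, "ry": 0, "rz": 0, "claw": 60}, {"x": 6.4, "y": -8.7, "z": 0, "rx": 0, "ry": 0, "rz": 0, "claw": 60}]}}

```text
time: 3.68
tcp_pos: [0.6236, 0.0465, 0.3378]
tcp_rot: [[1.0, 0.003, -0.001], [0.003, -1.0, -0.0], [-0.001, 0.0, -1.0]]
contact_force: [-0.2, 1.3, -0.2]
grip_width: 0.701
grasp_force: 0.0
```

```bash
cat > w.py <<'E'
from h import *
import sys
s=sensors.get_state(); print(s["time"],np.round(s["tcp_pos"],4),np.round(s["tcp_rot"],3).tolist(),np.round(s["joint_pos"],2))
c=camera_params("wrist"); im=capture("wrist")
cv2.imwrite(f"pics/{sys.argv[1]}.png",cv2.cvtColor(im,cv2.COLOR_RGB2BGR))
for n in sys.argv[2:]:
  print(n,[(np.round(d["uv"],1).tolist(),round(d["confidence"],2)) for d in spotter.tip_of(n,"wrist")][:3],[(np.round(d["rect"]).tolist(),round(d["confidence"],2)) for d in spotter.masks_of(n,"wrist")][:3])
E
python3 w.py w2 processor blade
```

```text
3.675 [0.6236 0.0465 0.3378] [[1.0, 0.003, -0.001], [0.003, -1.0, -0.0], [-0.001, 0.0, -1.0]] [-0.05  0.49  1.   -0.    1.65  1.52]
processor [([281.9, 143.0], 0.94)] [([280.0, 175.0, 168.0, 196.0], 0.82), ([510.0, 164.0, 100.0, 116.0], 0.39), ([147.0, 293.0, 52.0, 44.0], 0.33)]
blade [([278.2, 156.8], 0.91)] [([282.0, 156.0, 53.0, 103.0], 0.7)]
```

View pics/w2.png

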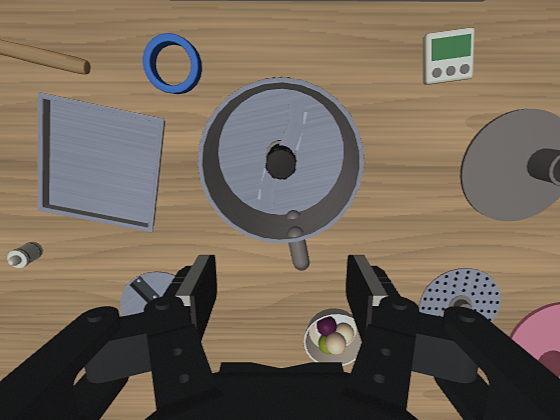

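The wrist view shows the bowl rim centred near (281,160) and the blade hub top at (281,162). The tray is at (105,162), the white stem at (25,255), the grey lid at (515,165), the slicer at (160,298) and the grater at (460,298).

Run:
```python
from h import *
c=camera_params("wrist"); im=cv2.cvtColor(cv2.imread("pics/w2.png"),cv2.COLOR_BGR2RGB)
print("rim",plane((281,159.7),c,.172),"left",plane((199,160),c,.172),"right",plane((363,160),c,.172),"top",plane((281,77),c,.172),"bot",plane((281,242),c,.172))
g=cv2.cvtColor(im,cv2.COLOR_RGB2GRAY); m=(g<45).astype(np.uint8); n,l,st,ce=cv2.connectedComponentsWithStats(m[130:190,250:315])
for i in range(1,n):
  if st[i,4]>200: print(st[i],ce[i]+[250,130],plane(ce[i]+[250,130],c,.162))
d=np.array([plane(p,c,.018) for p in((40,93),(165,119),(152,231),(39,209))]); print("tray top corners",d,d.mean(0)); e=d[1]-d[0]; print([np.linalg.norm(d[i]-d[i-1]) for i in range(4)],np.degrees(np.arctan2(*(d[3]-d[0])[::-1])))
cv2.imwrite("pics/w2c.png",cv2.resize(cv2.cvtColor(im,cv2.COLOR_RGB2BGR)[60:260,180:380],(600,600),interpolation=cv2.INTER_CUBIC))
```

```text
rim [0.64949582 0.04401652] left [0.64932118 0.12097334] right [ 0.64910753 -0.03294078] top [0.72193709 0.04391945] bot [0.56644606 0.04412781]
[ 16  14  30  35 227] [281.2246696  157.77092511] [0.64992981 0.04379689]
tray top corners [[0.71655853 0.36429791]
 [0.68294113 0.20148081]
 [0.52104199 0.2372482 ]
 [0.55563884 0.39921106]] [0.61904512 0.30055949]
[np.float64(0.16466352442954368), np.float64(0.1662514334018062), np.float64(0.16580300327465483), np.float64(0.165616759526275)] 167.75881936968335
```

View pics/w2c.png

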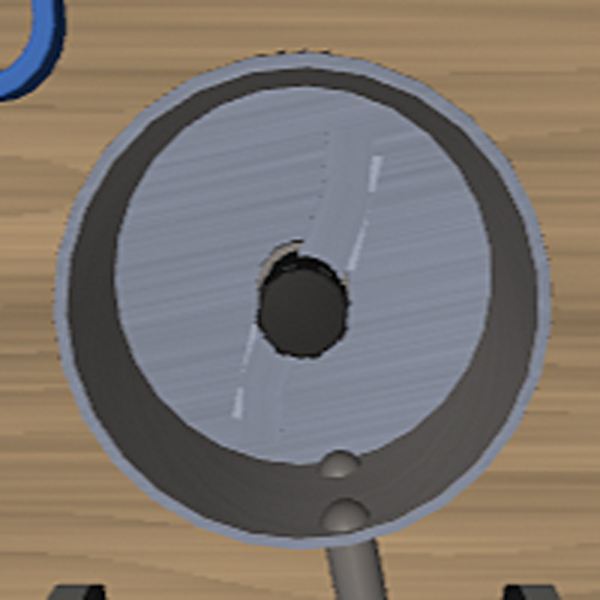

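Call:
{"op": "arm_command", "data": {"motion": [{"x": 0.84, "y": 0.1, "z": 2, "rx": 0, "ry": 0, "rz": 0, "claw": 60}, {"x": 0.84, "y": 0.1, "z": 4, "rx": 0, "ry": 0, "rz": 0, "claw": 60}, {"x": 0.84, "y": 0.1, "z": 6, "rx": 0, "ry": 0, "rz": 0, "claw": 60}, {"x": 0.84, "y": 0.1, "z": 7.6, "rx": 0, "ry": 0, "rz": 0, "claw": 60}, {"x": 0.84, "y": 0.1, "z": 8.2, "rx": 0, "ry": 0, "rz": 0, "claw": 60}, {"x": 0.84, "y": 0.1, "z": 8.2, "rx": 0, "ry": 0, "rz": 0, "claw": 60}]}}

```text
time: 4.68
tcp_pos: [0.6442, 0.042, 0.134]
tcp_rot: [[1.0, 0.0, -0.0], [0.0, -1.0, -0.0], [-0.0, 0.0, -1.0]]
contact_force: [0.7, -0.0, 0.2]
grip_width: 0.699
grasp_force: 0.0
```

Call:
{"op": "arm_command", "data": {"motion": [{"x": 0, "y": 0, "z": 0, "rx": 0, "ry": 0, "rz": 0, "claw": 20}, {"x": 0, "y": 0, "z": 0, "rx": 0, "ry": 0, "rz": 0, "claw": 20}, {"x": 0, "y": 0, "z": 0, "rx": 0, "ry": 0, "rz": 0, "claw": 20}, {"x": 0, "y": 0, "z": 0, "rx": 0, "ry": 0, "rz": 0, "claw": 20}, {"x": 0, "y": 0, "z": 0, "rx": 0, "ry": 0, "rz": 0, "claw": 20}], "newtons": 40}}

```text
time: 5.3
tcp_pos: [0.6453, 0.0428, 0.1359]
tcp_rot: [[1.0, 0.001, 0.004], [0.001, -1.0, -0.0], [0.004, 0.0, -1.0]]
contact_force: [-0.5, 1.3, 6.4]
grip_width: 0.342
grasp_force: 38.5
```

Call:
{"op": "arm_command", "data": {"motion": [{"x": 0, "y": 0, "z": -0.5, "rx": 0, "ry": 0, "rz": 0, "claw": 20}, {"x": 0, "y": 0, "z": -1.2, "rx": 0, "ry": 0, "rz": 0, "claw": 20}, {"x": 0, "y": 0, "z": -2, "rx": 0, "ry": 0, "rz": 0, "claw": 20}, {"x": 0, "y": 0, "z": -3, "rx": 0, "ry": 0, "rz": 0, "claw": 20}, {"x": 0, "y": 0, "z": -4, "rx": 0, "ry": 0, "rz": 0, "claw": 20}, {"x": 0, "y": 0, "z": -4.8, "rx": 0, "ry": 0, "rz": 0, "claw": 20}, {"x": 0, "y": 0, "z": -4.8, "rx": 0, "ry": 0, "rz": 0, "claw": 20}]}}

```text
time: 6.18
tcp_pos: [0.6449, 0.0425, 0.2561]
tcp_rot: [[1.0, 0.001, 0.004], [0.001, -1.0, -0.001], [0.004, 0.001, -1.0]]
contact_force: [0.0, 0.4, -1.3]
grip_width: 0.343
grasp_force: 38.9
```

Run:
```python
from h import *
for k in("scene","side","wrist"):
    im=capture(k); cv2.imwrite(f"pics/l_{k}.png",cv2.cvtColor(im,cv2.COLOR_RGB2BGR))
    print(k,[(np.round(d["uv"]).tolist(),round(d["confidence"],2)) for d in spotter.tip_of("blade",k)][:2])
a,b,w=[cv2.imread(f"pics/l_{k}.png") for k in("scene","side","wrist")]
cv2.imwrite("pics/l.png",np.hstack([cv2.resize(a[100:300,220:420],(400,400)),cv2.resize(b[80:280,110:310],(400,400))]))
```

```text
scene [([329.0, 208.0], 0.51)]
side [([201.0, 151.0], 0.87), ([310.0, 142.0], 0.72)]
wrist []
```

View pics/l.png

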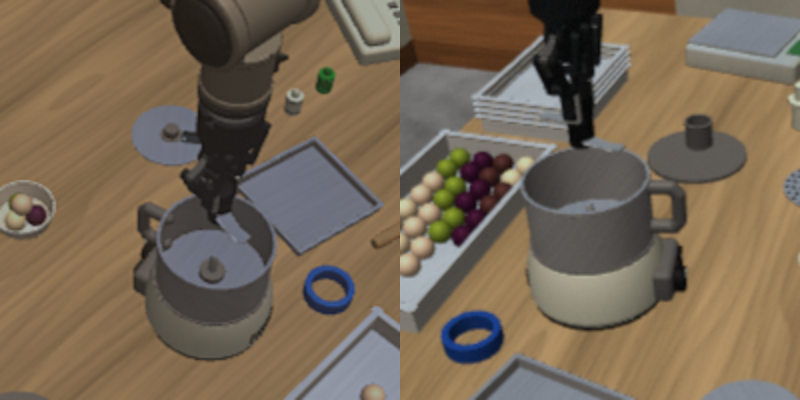

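The blade is off the shaft and upright: hub at (215,215) in the left half, bare shaft at (210,268). On to the tray.

Call:
{"op": "arm_command", "data": {"motion": [{"x": 0, "y": -1, "z": -0.6, "rx": 0, "ry": 0, "rz": 0, "claw": 20}, {"x": -0.3, "y": -3, "z": -0.6, "rx": 0, "ry": 0, "rz": 0, "claw": 20}, {"x": -0.6, "y": -5, "z": -0.6, "rx": 0, "ry": 0, "rz": 0, "claw": 20}, {"x": -0.9, "y": -7, "z": -0.6, "rx": 0, "ry": 0, "rz": 0, "claw": 20}, {"x": -1, "y": -9, "z": -0.6, "rx": 0, "ry": 0, "rz": 0, "claw": 20}, {"x": -1, "y": -10.4, "z": -0.6, "rx": 0, "ry": 0, "rz": 0, "claw": 20}, {"x": -1, "y": -10.4, "z": -0.6, "rx": 0, "ry": 0, "rz": 0, "claw": 20}]}}

```text
time: 7.35
tcp_pos: [0.618, 0.3054, 0.2674]
tcp_rot: [[1.0, 0.005, -0.002], [0.005, -1.0, -0.0], [-0.002, 0.0, -1.0]]
contact_force: [-0.6, -0.3, -1.6]
grip_width: 0.34
grasp_force: 39.0
```

Call:
{"op": "arm_command", "data": {"motion": [{"x": 0, "y": 0, "z": 2, "rx": 0, "ry": 0, "rz": 0, "claw": 20}, {"x": 0, "y": 0, "z": 4, "rx": 0, "ry": 0, "rz": 0, "claw": 20}, {"x": 0, "y": 0, "z": 6, "rx": 0, "ry": 0, "rz": 0, "claw": 20}, {"x": 0, "y": 0, "z": 8, "rx": 0, "ry": 0, "rz": 0, "claw": 20}, {"x": 0, "y": 0, "z": 8.6, "rx": 0, "ry": 0, "rz": 0, "claw": 20}, {"x": 0, "y": 0, "z": 8.8, "rx": 0, "ry": 0, "rz": 0, "claw": 20}, {"x": 0, "y": 0, "z": 9, "rx": 0, "ry": 0, "rz": 0, "claw": 20}]}}

```text
time: 8.22
tcp_pos: [0.6205, 0.3029, 0.0459]
tcp_rot: [[1.0, 0.001, 0.004], [0.001, -1.0, 0.001], [0.004, -0.001, -1.0]]
contact_force: [0.3, -0.4, -0.5]
grip_width: 0.343
grasp_force: 39.0
```

Call:
{"op": "arm_command", "data": {"motion": [{"x": 0, "y": 0, "z": 0.1, "rx": 0, "ry": 0, "rz": 0, "claw": 20}, {"x": 0, "y": 0, "z": 0.2, "rx": 0, "ry": 0, "rz": 0, "claw": 20}, {"x": 0, "y": 0, "z": 0.25, "rx": 0, "ry": 0, "rz": 0, "claw": 20}, {"x": 0, "y": 0, "z": 0.25, "rx": 0, "ry": 0, "rz": 0, "claw": 20}]}}

```text
time: 8.72
tcp_pos: [0.6198, 0.3029, 0.039]
tcp_rot: [[1.0, 0.001, 0.002], [0.001, -1.0, 0.001], [0.002, -0.001, -1.0]]
contact_force: [-0.2, -0.8, 5.0]
grip_width: 0.343
grasp_force: 38.7
```

Call:
{"op": "arm_command", "data": {"motion": [{"x": 0, "y": 0, "z": 0, "rx": 0, "ry": 0, "rz": 0, "claw": 60}, {"x": 0, "y": 0, "z": 0, "rx": 0, "ry": 0, "rz": 0, "claw": 60}, {"x": 0, "y": 0, "z": 0, "rx": 0, "ry": 0, "rz": 0, "claw": 60}, {"x": 0, "y": 0, "z": -1.5, "rx": 0, "ry": 0, "rz": 0, "claw": 60}, {"x": 0, "y": 0, "z": -3.5, "rx": 0, "ry": 0, "rz": 0, "claw": 60}, {"x": 0, "y": 0, "z": -6, "rx": 0, "ry": 0, "rz": 0, "claw": 60}, {"x": -4, "y": -3, "z": -8, "rx": 0, "ry": 0, "rz": 0, "claw": 60}, {"x": -6, "y": -4, "z": -8, "rx": 0, "ry": 0, "rz": 0, "claw": 60}]}}

```text
time: 9.72
tcp_pos: [0.5206, 0.3704, 0.2257]
tcp_rot: [[1.0, -0.001, 0.002], [-0.001, -1.0, 0.002], [0.002, -0.002, -1.0]]
contact_force: [-0.5, 1.2, 0.1]
grip_width: 0.707
grasp_force: 0.0
```

```bash
cat > loc.py <<'E'
# usage: loc.py pic name [z]  : wrist + scene/side silhouette fits
from h import *
import sys
n=sys.argv[2]; x0=(float(sys.argv[3]),float(sys.argv[4])); yaw=[float(a) for a in sys.argv[5:]] or [0.]
s=sensors.get_state(); print(round(s["time"],2),np.round(s["tcp_pos"],4),np.round(s["joint_pos"],2))
c=camera_params("wrist"); im=capture("wrist"); cv2.imwrite(f"pics/{sys.argv[1]}.png",cv2.cvtColor(im,cv2.COLOR_RGB2BGR))
p=proj([[x0[0],x0[1],.02]],c)[0]; print("expected",p.round())
for d in spotter.masks_of(n,"wrist"): print("rect",np.round(d["rect"]),round(d["confidence"],2))
d=min(spotter.masks_of(n,"wrist"),key=lambda d:np.hypot(*(d["rect"][:2]-p)),default=None)
if d: print("wrist",d["rect"],np.round(fit(n,[(d["pixels"],c)],x0,yaw),4))
E
python3 loc.py w3 stem .483 .4355
python3 - <<'E'
import sys; sys.path.insert(0,".")
from h import *
for k in("scene","side"): 
    im=capture(k); print(k,[(np.round(d["uv"]).tolist(),round(d["confidence"],2)) for d in spotter.tip_of("blade",k)][:2])
cs=[camera_params(k) for k in("scene","side")]
print(tri([(spotter.tip_of("blade",k)[0]["uv"],c) for k,c in zip(("scene","side"),cs)]))
E
```

```text
9.72 [0.5206 0.3704 0.2257] [0.5  0.56 1.19 0.   1.39 2.07]
expected [223. 213.]
rect [151. 211.  41.  36.] 0.79
rect [221. 214.  26.  33.] 0.63
wrist [221.1, 214.0, 25.9, 33.2] [ 0.4826  0.4366  0.1992 11.8169]
scene [([370.0, 196.0], 0.51)]
side [([178.0, 296.0], 0.9)]
[0.60956507 0.30343129 0.00697843]
```

View pics/w3.png

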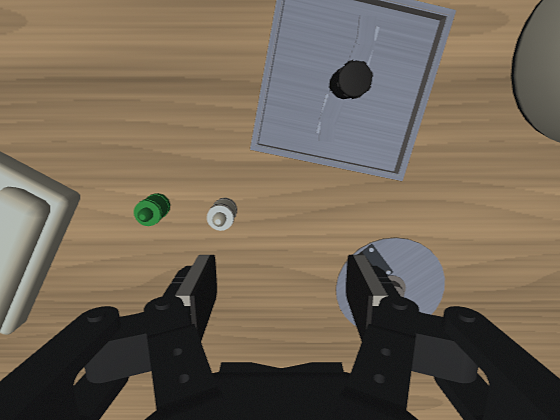

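The blade is standing in the tray at (352,80). The white stem is at (222,213) and the green look-alike at (152,210). The green one is close in y, so I'll turn the fingers to close along world x.

Call:
{"op": "arm_command", "data": {"motion": [{"x": -0.5, "y": -1, "z": 0, "rx": 0, "ry": 0, "rz": -2, "claw": 55}, {"x": -1.5, "y": -2.62, "z": 0, "rx": 0, "ry": 0, "rz": -4, "claw": 55}, {"x": -1.5, "y": -2.62, "z": 0, "rx": 0, "ry": 0, "rz": -6, "claw": 55}, {"x": -1.5, "y": -2.62, "z": 0, "rx": 0, "ry": 0, "rz": -8, "claw": 55}, {"x": -1.5, "y": -2.62, "z": 1, "rx": 0, "ry": 0, "rz": -10, "claw": 55}, {"x": -1.5, "y": -2.62, "z": 2, "rx": 0, "ry": 0, "rz": -12, "claw": 55}, {"x": -1.5, "y": -2.62, "z": 3, "rx": 0, "ry": 0, "rz": -14, "claw": 55}, {"x": -1.5, "y": -2.62, "z": 4, "rx": 0, "ry": 0, "rz": -16, "claw": 55}]}}

```text
time: 11.18
tcp_pos: [0.484, 0.4345, 0.1226]
tcp_rot: [[0.169, 0.986, -0.001], [0.986, -0.169, -0.001], [-0.001, -0.0, -1.0]]
contact_force: [0.2, -1.0, -0.1]
grip_width: 0.643
grasp_force: 0.0
```

Call:
{"op": "arm_command", "data": {"motion": [{"x": 0, "y": 0, "z": 0, "rx": 0, "ry": 0, "rz": -2, "claw": 55}, {"x": 0, "y": 0, "z": 0, "rx": 0, "ry": 0, "rz": -2, "claw": 55}]}}

```text
time: 11.42
tcp_pos: [0.4839, 0.4346, 0.1232]
tcp_rot: [[0.002, 1.0, -0.001], [1.0, -0.002, -0.001], [-0.001, -0.001, -1.0]]
contact_force: [-0.7, 0.0, 0.7]
grip_width: 0.64
grasp_force: 0.0
```

```bash
python3 loc.py w4 stem .483 .4355
```

```text
11.43 [0.4839 0.4346 0.1232] [ 0.61  0.66  1.29 -0.    1.19  0.62]
expected [281. 206.]
rect [288. 102.  46.  46.] 0.93
rect [281. 205.  37.  47.] 0.91
wrist [281.3, 204.9, 36.8, 47.4] [0.4823 0.4363 0.0518 3.462 ]
```

Call:
{"op": "arm_command", "data": {"motion": [{"x": 0.07, "y": -0.05, "z": 1.5, "rx": 0, "ry": 0, "rz": 0, "claw": 55}, {"x": 0.07, "y": -0.05, "z": 3, "rx": 0, "ry": 0, "rz": 0, "claw": 55}, {"x": 0.07, "y": -0.05, "z": 4, "rx": 0, "ry": 0, "rz": 0, "claw": 55}, {"x": 0.07, "y": -0.05, "z": 4.5, "rx": 0, "ry": 0, "rz": 0, "claw": 55}, {"x": 0.07, "y": -0.05, "z": 4.5, "rx": 0, "ry": 0, "rz": 0, "claw": 20}, {"x": 0.07, "y": -0.05, "z": 4.5, "rx": 0, "ry": 0, "rz": 0, "claw": 20}, {"x": 0.07, "y": -0.05, "z": 4.5, "rx": 0, "ry": 0, "rz": 0, "claw": 20}, {"x": 0.07, "y": -0.05, "z": 4.5, "rx": 0, "ry": 0, "rz": 0, "claw": 20}], "newtons": 30}}

```text
time: 12.58
tcp_pos: [0.4825, 0.4374, 0.0126]
tcp_rot: [[-0.001, 1.0, 0.001], [1.0, 0.001, 0.001], [0.001, 0.001, -1.0]]
contact_force: [0.5, 0.0, 3.5]
grip_width: 0.317
grasp_force: 29.8
```

Call:
{"op": "arm_command", "data": {"motion": [{"x": 0, "y": 0, "z": -1, "rx": 0, "ry": 0, "rz": 0, "claw": 20}, {"x": 0, "y": 0, "z": -3, "rx": 0, "ry": 0, "rz": 0, "claw": 20}, {"x": 0, "y": 0, "z": -5, "rx": 0, "ry": 0, "rz": 0, "claw": 20}, {"x": 0, "y": 0, "z": -7, "rx": 0, "ry": 0, "rz": 0, "claw": 20}, {"x": 0, "y": 0, "z": -9, "rx": 0, "ry": 0, "rz": 0, "claw": 20}, {"x": 0, "y": 0, "z": -9, "rx": 0, "ry": 0, "rz": 0, "claw": 20}]}}

```text
time: 13.32
tcp_pos: [0.4836, 0.4382, 0.2422]
tcp_rot: [[-0.001, 1.0, 0.008], [1.0, 0.001, 0.006], [0.006, 0.008, -1.0]]
contact_force: [-0.6, 0.1, -1.3]
grip_width: 0.312
grasp_force: 29.7
```

Call:
{"op": "arm_command", "data": {"motion": [{"x": -1.6, "y": 0.6, "z": 0, "rx": 0, "ry": 0, "rz": 0, "claw": 20}, {"x": -3.7, "y": 1.5, "z": 0, "rx": 0, "ry": 0, "rz": 0, "claw": 20}, {"x": -5.9, "y": 2.4, "z": 0, "rx": 0, "ry": 0, "rz": 0, "claw": 20}, {"x": -8.1, "y": 3.3, "z": 0, "rx": 0, "ry": 0, "rz": 0, "claw": 20}, {"x": -10.3, "y": 4.2, "z": 0, "rx": 0, "ry": 0, "rz": 0, "claw": 20}, {"x": -12.5, "y": 5.1, "z": 0, "rx": 0, "ry": 0, "rz": 0, "claw": 20}, {"x": -14.5, "y": 5.9, "z": 0, "rx": 0, "ry": 0, "rz": 0, "claw": 20}, {"x": -15.7, "y": 6.44, "z": 0, "rx": 0, "ry": 0, "rz": 0, "claw": 20}]}}

```text
time: 14.32
tcp_pos: [0.6435, 0.0419, 0.2353]
tcp_rot: [[0.001, 1.0, -0.002], [1.0, -0.001, -0.0], [-0.0, -0.002, -1.0]]
contact_force: [1.3, 0.7, -1.3]
grip_width: 0.313
grasp_force: 29.7
```

```bash
python3 w.py w5 processor stem
python3 - <<'E'
import sys; sys.path.insert(0,".")
from h import *
c=[camera_params(k) for k in("scene","side")]; ims=[capture(k) for k in("scene","side")]
for n in("processor","stem"):
    o=[(spotter.tip_of(n,k),q) for k,q in zip(("scene","side"),c)]
    print(n,[(np.round(a[0]["uv"],1).tolist(),round(a[0]["confidence"],2)) for a,_ in o if a], np.round(tri([(a[0]["uv"],q) for a,q in o if a]),4))
cv2.imwrite("pics/s5.png",cv2.cvtColor(np.hstack([cv2.resize(i,(400,400),interpolation=cv2.INTER_CUBIC) for i in(ims[0][150:300,250:400],ims[1][100:250,130:280])]),cv2.COLOR_RGB2BGR))
E
```

```text
14.325 [0.6435 0.0419 0.2353] [[0.001, 1.0, -0.002], [1.0, -0.001, -0.0], [-0.0, -0.002, -1.0]] [-0.05  0.57  1.15 -0.    1.43 -0.05]
processor [([280.4, 165.8], 0.57)] [([262.0, 200.0, 280.0, 233.0], 0.74)]
stem [([279.6, 258.6], 0.86)] [([281.0, 280.0, 63.0, 94.0], 0.63)]
processor [([323.0, 254.3], 0.89), ([211.9, 224.4], 0.87)] [ 0.6428  0.0468 -0.0045]
stem [([326.6, 205.7], 0.43), ([187.6, 406.9], 0.8)] [ 0.5016  0.371  -0.2205]
```

View pics/s5.png

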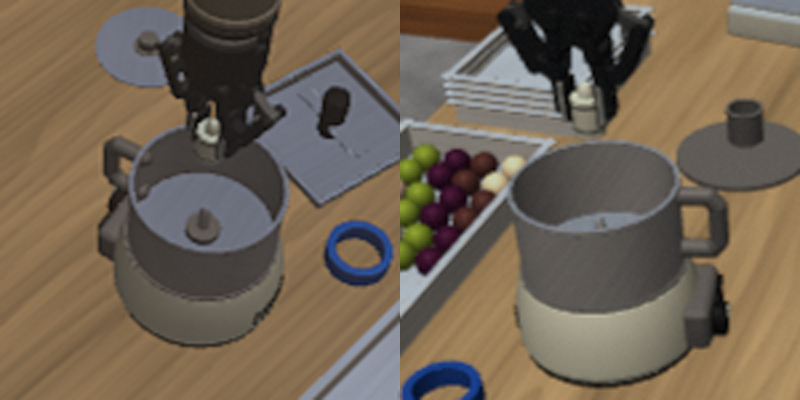

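Run:
```python
from h import *
c=[camera_params(k) for k in("scene","side")]
print(tri([((326.2,228.6),c[0]),((205,181.7),c[1])]),plane((326.2,228.6),c[0],.132),plane((205,181.7),c[1],.132))
# rim: gradient-fit of the projected outer rim circle in each fixed view from the first pictures
from scipy.optimize import minimize
for k,q in zip(("scene","side"),c):
    g=cv2.GaussianBlur(cv2.imread(f"pics/{k}0.png").astype(np.float32),(0,0),.8)
    t=np.linspace(0,2*np.pi,200)
    def samp(x,y,r):
        uv=proj(np.c_[x+r*np.cos(t),y+r*np.sin(t),0*t+.172],q).astype(np.float32)
        return cv2.remap(g,uv[:,:1],uv[:,1:],cv2.INTER_LINEAR)[:,0]
    f=lambda p:-float(np.abs(samp(p[0]/100,p[1]/100,.0765)-samp(p[0]/100,p[1]/100,.0795)).sum()+np.abs(samp(p[0]/100,p[1]/100,.0755)-samp(p[0]/100,p[1]/100,.0725)).sum())
    G=[(f([x,y]),x,y) for x in np.arange(63.4,65.6,.1) for y in np.arange(3.4,5.6,.1)]; print(k,sorted(G)[:4])
s=sensors.get_state();print(s["tcp_pos"])
```

```text
[0.6452391  0.04436689 0.13103373] [0.64624918 0.04413795] [0.6439985  0.04526189]
scene [(-19324.177734375, np.float64(64.70000000000002), np.float64(4.500000000000001)), (-19213.623046875, np.float64(64.60000000000002), np.float64(4.500000000000001)), (-19003.41015625, np.float64(64.60000000000002), np.float64(4.4)), (-18966.955078125, np.float64(64.60000000000002), np.float64(4.600000000000001))]
side [(-16772.8984375, np.float64(64.4), np.float64(4.800000000000001)), (-16594.99609375, np.float64(64.50000000000001), np.float64(4.800000000000001)), (-16566.408203125, np.float64(64.4), np.float64(4.900000000000001)), (-16563.2109375, np.float64(64.50000000000001), np.float64(4.700000000000001))]
[0.6431746  0.04564882 0.2367394 ]
```

Call:
{"op": "arm_command", "data": {"motion": [{"x": 0, "y": 0.06, "z": 1.5, "rx": 0, "ry": 0, "rz": 0, "claw": 20}, {"x": 0, "y": 0.06, "z": 3, "rx": 0, "ry": 0, "rz": 0, "claw": 20}, {"x": 0, "y": 0.06, "z": 3.5, "rx": 0, "ry": 0, "rz": 0, "claw": 20}, {"x": 0, "y": 0.06, "z": 3.5, "rx": 0, "ry": 0, "rz": 0, "claw": 20}]}}

```text
time: 15.38
tcp_pos: [0.6448, 0.0449, 0.149]
tcp_rot: [[-0.001, 1.0, -0.001], [1.0, 0.001, -0.0], [-0.0, -0.001, -1.0]]
contact_force: [-0.8, 0.6, 0.0]
grip_width: 0.309
grasp_force: 29.7
```

Call:
{"op": "arm_command", "data": {"motion": [{"x": 0, "y": 0, "z": 0.2, "rx": 0, "ry": 0, "rz": 0, "claw": 20}, {"x": 0, "y": 0, "z": 0.4, "rx": 0, "ry": 0, "rz": 0, "claw": 20}, {"x": 0, "y": 0, "z": 0.6, "rx": 0, "ry": 0, "rz": 0, "claw": 20}, {"x": 0, "y": 0, "z": 0.6, "rx": 0, "ry": 0, "rz": 0, "claw": 20}]}}

```text
time: 15.88
tcp_pos: [0.6448, 0.0455, 0.1338]
tcp_rot: [[-0.001, 1.0, -0.0], [1.0, 0.001, 0.001], [0.001, -0.0, -1.0]]
contact_force: [1.7, 2.9, -2.1]
grip_width: 0.314
grasp_force: 29.6
```

Call:
{"op": "arm_command", "data": {"motion": [{"x": 0.03, "y": 0, "z": 0.3, "rx": 0, "ry": 0, "rz": 0, "claw": 20}, {"x": 0.03, "y": 0, "z": 0.55, "rx": 0, "ry": 0, "rz": 0, "claw": 20}, {"x": 0.03, "y": 0, "z": 0.75, "rx": 0, "ry": 0, "rz": 0, "claw": 20}, {"x": 0.03, "y": 0, "z": 0.9, "rx": 0, "ry": 0, "rz": 0, "claw": 20}, {"x": 0.03, "y": 0, "z": 0.9, "rx": 0, "ry": 0, "rz": 0, "claw": 20}]}}

```text
time: 16.5
tcp_pos: [0.6449, 0.0462, 0.1126]
tcp_rot: [[-0.001, 1.0, 0.001], [1.0, 0.001, 0.001], [0.001, 0.001, -1.0]]
contact_force: [-3.3, 5.9, 8.1]
grip_width: 0.315
grasp_force: 30.5
```

Call:
{"op": "arm_command", "data": {"motion": [{"x": 0.03, "y": 0, "z": 0, "rx": 0, "ry": 0, "rz": 0, "claw": 50}, {"x": 0.03, "y": 0, "z": 0, "rx": 0, "ry": 0, "rz": 0, "claw": 50}, {"x": 0.03, "y": 0, "z": 0, "rx": 0, "ry": 0, "rz": 0, "claw": 50}, {"x": 0.03, "y": 0, "z": -1, "rx": 0, "ry": 0, "rz": 0, "claw": 50}, {"x": 0.03, "y": 0, "z": -3, "rx": 0, "ry": 0, "rz": 0, "claw": 50}, {"x": 0.03, "y": 0, "z": -5, "rx": 0, "ry": 0, "rz": 0, "claw": 50}, {"x": 0, "y": -1, "z": -7, "rx": 0, "ry": 0, "rz": 0, "claw": 50}, {"x": 0, "y": -1, "z": -7, "rx": 0, "ry": 0, "rz": 0, "claw": 50}]}}

```text
time: 17.5
tcp_pos: [0.6207, 0.0451, 0.2919]
tcp_rot: [[-0.001, 1.0, 0.009], [1.0, 0.001, -0.001], [-0.001, 0.009, -1.0]]
contact_force: [-0.0, -0.3, -0.3]
grip_width: 0.585
grasp_force: 0.0
```

Run:
```python
import sys; sys.path.insert(0,".")
from h import *
print(sensors.get_state()["tcp_pos"])
c=camera_params("wrist"); im=capture("wrist")
c2=[camera_params(k) for k in("scene","side")]; ims=[capture(k) for k in("scene","side")]
P=[[x,y,z] for x in(.645,) for y in(.045,) for z in(.148,.136,.172)]
print(proj(P,c),[proj(P[:1],q) for q in c2])
cv2.imwrite("pics/s6.png",cv2.cvtColor(np.hstack([cv2.resize(i,(260,400),interpolation=cv2.INTER_CUBIC) for i in(ims[0][180:300,285:363],ims[1][140:260,170:248],im[60:260,215:345])]),cv2.COLOR_RGB2BGR))
```

```text
[0.62069062 0.04512499 0.29190259]
[[307.72580834 194.3981334 ]
 [306.59855954 191.23013267]
 [310.26662423 201.53879883]] [array([[326.55319585, 224.69998102]]), array([[203.93390296, 176.19034361]])]
```

View pics/s6.png

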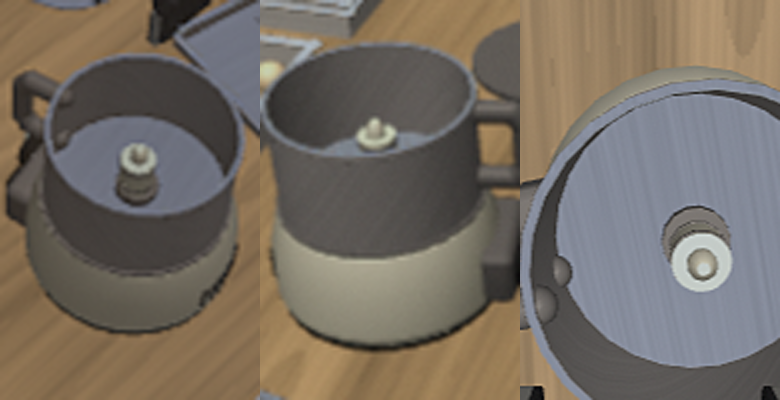

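The stem is seated upright on the shaft, with its boss near (702,264) in the wrist part. Now the slicer.

Call:
{"op": "arm_command", "data": {"motion": [{"x": 1.5, "y": -1.8, "z": 0, "rx": 0, "ry": 0, "rz": 0, "claw": 50}, {"x": 3, "y": -3.6, "z": 0, "rx": 0, "ry": 0, "rz": 0, "claw": 50}, {"x": 4.5, "y": -5.4, "z": 0.5, "rx": 0, "ry": 0, "rz": 0, "claw": 50}, {"x": 6, "y": -7.2, "z": 2, "rx": 0, "ry": 0, "rz": 0, "claw": 50}, {"x": 7.4, "y": -9, "z": 3.8, "rx": 0, "ry": 0, "rz": 0, "claw": 50}, {"x": 7.8, "y": -9.3, "z": 5.2, "rx": 0, "ry": 0, "rz": 0, "claw": 50}, {"x": 7.8, "y": -9.3, "z": 5.2, "rx": 0, "ry": 0, "rz": 0, "claw": 50}, {"x": 7.8, "y": -9.3, "z": 5.2, "rx": 0, "ry": 0, "rz": 0, "claw": 50}]}}

```text
time: 18.65
tcp_pos: [0.3884, 0.24, 0.1569]
tcp_rot: [[-0.001, 1.0, 0.0], [1.0, 0.001, -0.0], [-0.0, 0.0, -1.0]]
contact_force: [-0.2, -0.5, 0.3]
grip_width: 0.588
grasp_force: 0.0
```

```bash
python3 loc.py w7 slicer .388 .2405
```

```text
18.65 [0.3884 0.24   0.1569] [ 0.39  0.3   1.82 -0.    1.03  0.39]
expected [282. 196.]
rect [283. 192. 145. 146.] 0.74
wrist [283.0, 192.0, 144.6, 146.0] [ 0.3872  0.2407  0.1527 51.2175]
```

View pics/w7.png

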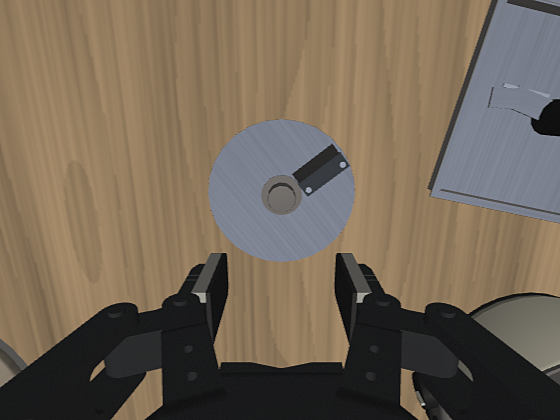

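The single-slot disc is centred under the gripper, knob at (281,194). Gripping the knob.

Call:
{"op": "arm_command", "data": {"motion": [{"x": 0.02, "y": -0.02, "z": 1.5, "rx": 0, "ry": 0, "rz": 0, "claw": 50}, {"x": 0.02, "y": -0.02, "z": 3.5, "rx": 0, "ry": 0, "rz": 0, "claw": 50}, {"x": 0.02, "y": -0.02, "z": 5, "rx": 0, "ry": 0, "rz": 0, "claw": 45}, {"x": 0.02, "y": -0.02, "z": 5.48, "rx": 0, "ry": 0, "rz": 0, "claw": 40}, {"x": 0.02, "y": -0.02, "z": 5.48, "rx": 0, "ry": 0, "rz": 0, "claw": 15}, {"x": 0.02, "y": -0.02, "z": 5.48, "rx": 0, "ry": 0, "rz": 0, "claw": 15}, {"x": 0.02, "y": -0.02, "z": 5.48, "rx": 0, "ry": 0, "rz": 0, "claw": 15}, {"x": 0.02, "y": -0.02, "z": 5.48, "rx": 0, "ry": 0, "rz": 0, "claw": 15}], "newtons": 50}}

```text
time: 19.8
tcp_pos: [0.3871, 0.2409, 0.0203]
tcp_rot: [[-0.001, 1.0, 0.001], [1.0, 0.001, 0.0], [0.0, 0.001, -1.0]]
contact_force: [0.1, 0.6, -2.1]
grip_width: 0.252
grasp_force: 49.0
```

Call:
{"op": "arm_command", "data": {"motion": [{"x": 0, "y": 0, "z": -0.3, "rx": 0, "ry": 0, "rz": 0, "claw": 15}, {"x": 0, "y": 0, "z": -1, "rx": 0, "ry": 0, "rz": 0, "claw": 15}, {"x": 0, "y": 0, "z": -2, "rx": 0, "ry": 0, "rz": 0, "claw": 15}, {"x": 0, "y": 0, "z": -4, "rx": 0, "ry": 0, "rz": 0, "claw": 15}, {"x": 0, "y": 0, "z": -6, "rx": 0, "ry": 0, "rz": 0, "claw": 15}, {"x": 0, "y": 0, "z": -8, "rx": 0, "ry": 0, "rz": 0, "claw": 15}, {"x": 0, "y": 0, "z": -9, "rx": 0, "ry": 0, "rz": 0, "claw": 15}, {"x": 0, "y": 0, "z": -9, "rx": 0, "ry": 0, "rz": 0, "claw": 15}]}}

```text
time: 20.8
tcp_pos: [0.3874, 0.2411, 0.2466]
tcp_rot: [[-0.001, 1.0, 0.004], [1.0, 0.001, 0.002], [0.002, 0.004, -1.0]]
contact_force: [0.1, -0.7, -2.8]
grip_width: 0.254
grasp_force: 49.2
```

Call:
{"op": "arm_command", "data": {"motion": [{"x": -1, "y": 1.3, "z": -0.4, "rx": 0, "ry": 0, "rz": 0, "claw": 15}, {"x": -2.2, "y": 2.9, "z": -0.4, "rx": 0, "ry": 0, "rz": 0, "claw": 15}, {"x": -3.5, "y": 4.6, "z": -0.4, "rx": 0, "ry": 0, "rz": 0, "claw": 15}, {"x": -4.8, "y": 6.3, "z": -0.4, "rx": 0, "ry": 0, "rz": 0, "claw": 15}, {"x": -6.1, "y": 8, "z": -0.4, "rx": 0, "ry": 0, "rz": 0, "claw": 15}, {"x": -7.2, "y": 9.4, "z": -0.4, "rx": 0, "ry": 0, "rz": 0, "claw": 15}, {"x": -7.8, "y": 10.28, "z": -0.4, "rx": 0, "ry": 0, "rz": 0, "claw": 15}, {"x": -7.8, "y": 10.28, "z": -0.4, "rx": 0, "ry": 0, "rz": 0, "claw": 15}]}}

```text
time: 21.8
tcp_pos: [0.6441, 0.0445, 0.2514]
tcp_rot: [[0.001, 1.0, -0.004], [1.0, -0.001, -0.0], [-0.0, -0.004, -1.0]]
contact_force: [-0.2, -0.8, -1.4]
grip_width: 0.254
grasp_force: 49.4
```

Call:
{"op": "arm_command", "data": {"motion": [{"x": 0, "y": 0, "z": 0, "rx": 0, "ry": 0, "rz": 0, "claw": 15}, {"x": 0, "y": 0, "z": 0, "rx": 0, "ry": 0, "rz": 0, "claw": 15}]}}

```text
time: 22.05
tcp_pos: [0.6431, 0.0468, 0.2544]
tcp_rot: [[-0.002, 1.0, -0.001], [1.0, 0.002, 0.0], [0.0, -0.001, -1.0]]
contact_force: [0.1, -0.5, -1.5]
grip_width: 0.253
grasp_force: 49.4
```

```bash
python3 w.py w8 slicer
python3 - <<'E'
import sys; sys.path.insert(0,".")
from h import *
c=[camera_params(k) for k in("scene","side")]; ims=[capture(k) for k in("scene","side")]
s=sensors.get_state()["tcp_pos"]
for k,q in zip(("scene","side"),c):
    L=spotter.masks_of("slicer",k); u=proj([[s[0],s[1],s[2]-.005]],q)[0]
    for d in L[:3]: print(k,np.round(d["rect"]),round(d["confidence"],2),"exp",u.round())
cv2.imwrite("pics/s8.png",cv2.cvtColor(np.hstack([cv2.resize(i,(400,400),interpolation=cv2.INTER_CUBIC) for i in(ims[0][130:300,240:410],ims[1][70:240,120:290])]),cv2.COLOR_RGB2BGR))
E
```

```text
22.05 [0.6431 0.0468 0.2544] [[-0.002, 1.0, -0.001], [1.0, 0.002, 0.0], [0.0, -0.001, -1.0]] [-0.05  0.56  1.12  0.    1.47 -0.05]
slicer [([283.3, 251.1], 0.7)] [([282.0, 251.0, 269.0, 243.0], 0.73)]
scene [332. 202.  53.  38.] 0.71 exp [330. 200.]
side [198. 142.  56.  30.] 0.88 exp [199. 140.]
```

View pics/s8.png

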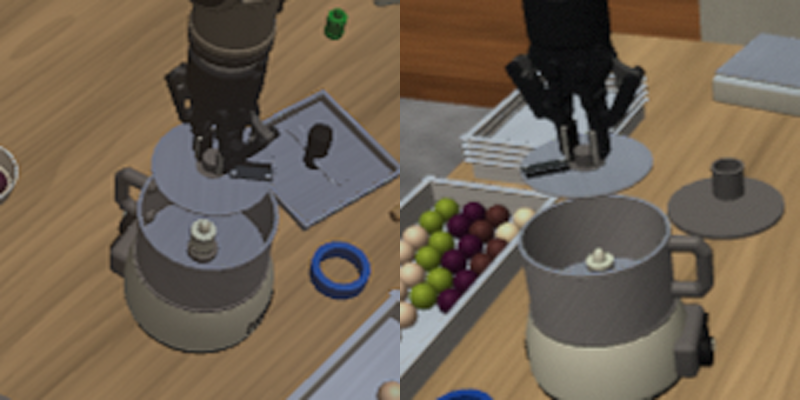

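The disc hangs level over the bowl, disc centre at (210,170) in the left half, with the stem boss at (204,232). Lowering it.

Call:
{"op": "arm_command", "data": {"motion": [{"x": -0.02, "y": 0.05, "z": 1, "rx": 0, "ry": 0, "rz": 0, "claw": 15}, {"x": -0.02, "y": 0.05, "z": 2, "rx": 0, "ry": 0, "rz": 0, "claw": 15}, {"x": -0.02, "y": 0.05, "z": 2.8, "rx": 0, "ry": 0, "rz": 0, "claw": 15}, {"x": -0.02, "y": 0.05, "z": 3.2, "rx": 0, "ry": 0, "rz": 0, "claw": 15}, {"x": -0.02, "y": 0.05, "z": 3.5, "rx": 0, "ry": 0, "rz": 0, "claw": 15}, {"x": -0.02, "y": 0.05, "z": 3.65, "rx": 0, "ry": 0, "rz": 0, "claw": 15}, {"x": -0.02, "y": 0.05, "z": 3.65, "rx": 0, "ry": 0, "rz": 0, "claw": 15}]}}

```text
time: 23.28
tcp_pos: [0.6453, 0.0455, 0.1637]
tcp_rot: [[-0.001, 1.0, 0.001], [1.0, 0.001, -0.0], [-0.0, 0.001, -1.0]]
contact_force: [-0.0, -0.5, -1.3]
grip_width: 0.255
grasp_force: 49.4
```

Call:
{"op": "arm_command", "data": {"motion": [{"x": 0, "y": 0, "z": 0.1, "rx": 0, "ry": 0, "rz": 0, "claw": 15}, {"x": 0, "y": 0, "z": 0.2, "rx": 0, "ry": 0, "rz": 0, "claw": 15}, {"x": 0, "y": 0, "z": 0.3, "rx": 0, "ry": 0, "rz": 0, "claw": 15}, {"x": 0, "y": 0, "z": 0.32, "rx": 0, "ry": 0, "rz": 0, "claw": 15}, {"x": 0, "y": 0, "z": 0.32, "rx": 0, "ry": 0, "rz": 0, "claw": 15}]}}

```text
time: 23.9
tcp_pos: [0.6453, 0.0454, 0.1561]
tcp_rot: [[-0.001, 1.0, 0.001], [1.0, 0.001, -0.0], [-0.0, 0.001, -1.0]]
contact_force: [-2.2, -0.2, 4.6]
grip_width: 0.25
grasp_force: 49.9
```

Call:
{"op": "arm_command", "data": {"motion": [{"x": 0, "y": 0, "z": -0.03, "rx": 0, "ry": 0, "rz": 0, "claw": 45}, {"x": 0, "y": 0, "z": -0.03, "rx": 0, "ry": 0, "rz": 0, "claw": 45}, {"x": 0, "y": 0, "z": -0.03, "rx": 0, "ry": 0, "rz": 0, "claw": 45}, {"x": 0, "y": 0, "z": -1, "rx": 0, "ry": 0, "rz": 0, "claw": 45}, {"x": 0, "y": 0, "z": -3, "rx": 0, "ry": 0, "rz": 0, "claw": 45}, {"x": 0, "y": 0, "z": -5, "rx": 0, "ry": 0, "rz": 0, "claw": 60}, {"x": -1.5, "y": 0, "z": -6, "rx": 0, "ry": 0, "rz": 0, "claw": 70}, {"x": -3.5, "y": 0, "z": -6, "rx": 0, "ry": 0, "rz": 0, "claw": 70}]}}

```text
time: 24.9
tcp_pos: [0.6461, -0.042, 0.3084]
tcp_rot: [[-0.004, 1.0, 0.006], [1.0, 0.004, -0.001], [-0.001, 0.006, -1.0]]
contact_force: [2.1, -0.6, -0.8]
grip_width: 0.816
grasp_force: 0.0
```

Call:
{"op": "arm_command", "data": {"motion": [{"x": -2, "y": 0, "z": 0, "rx": 0, "ry": 0, "rz": 0, "claw": 70}, {"x": -4, "y": 0, "z": 0, "rx": 0, "ry": 0, "rz": 0, "claw": 70}, {"x": -6, "y": -0.3, "z": 0, "rx": 0, "ry": 0, "rz": 0, "claw": 70}, {"x": -8, "y": -0.6, "z": 0, "rx": 0, "ry": 0, "rz": 0, "claw": 70}, {"x": -10, "y": -1, "z": 0, "rx": 0, "ry": 0, "rz": 0, "claw": 70}, {"x": -10, "y": -1, "z": 0, "rx": 0, "ry": 0, "rz": 0, "claw": 70}, {"x": -10, "y": -1, "z": 0, "rx": 0, "ry": 0, "rz": 0, "claw": 70}]}}

```text
time: 25.78
tcp_pos: [0.6205, -0.2917, 0.3051]
tcp_rot: [[-0.001, 1.0, -0.0], [1.0, 0.001, 0.001], [0.001, -0.0, -1.0]]
contact_force: [0.3, -0.2, -0.1]
grip_width: 0.82
grasp_force: 0.0
```

```bash
python3 loc.py w9 lid .6184 -.292 -2.2 -.7 .7 2.2;  python3 - <<'E'
import sys; sys.path.insert(0,".")
from h import *
c=[camera_params(k) for k in("scene","side")]; ims=[capture(k) for k in("scene","side")]
L=[spotter.tip_of("slicer",k) for k in("scene","side")]
print([[np.round(d["uv"]).tolist() for d in l[:2]] for l in L],[proj([[.6448,.0455,.136]],q) for q in c])
w=cv2.imread("pics/w9.png"); 
cv2.imwrite("pics/s9.png",np.hstack([cv2.resize(cv2.cvtColor(i,cv2.COLOR_RGB2BGR),(260,400),interpolation=cv2.INTER_CUBIC) for i in(ims[0][180:300,285:363],ims[1][140:260,170:248])]+[cv2.resize(w,(280,210))[:, :].repeat(1,0) if 0 else cv2.copyMakeBorder(cv2.resize(w,(280,210)),0,190,0,0,cv2.BORDER_CONSTANT)]))
E
```

```text
25.77 [ 0.6205 -0.2917  0.3051] [-0.55  0.63  0.85  0.    1.66 -0.55]
expected [280. 168.]
rect [280. 164. 126. 122.] 0.94
rect [ 65. 255. 120. 105.] 0.84
wrist [280.1, 163.8, 125.7, 122.3] [ 6.164000e-01 -2.935000e-01 -5.754000e-01  3.079538e+02]
[[[327.0, 225.0]], [[202.0, 182.0]]] [array([[326.2607113 , 227.13165208]]), array([[204.48013684, 180.36683427]])]
```

View pics/s9.png

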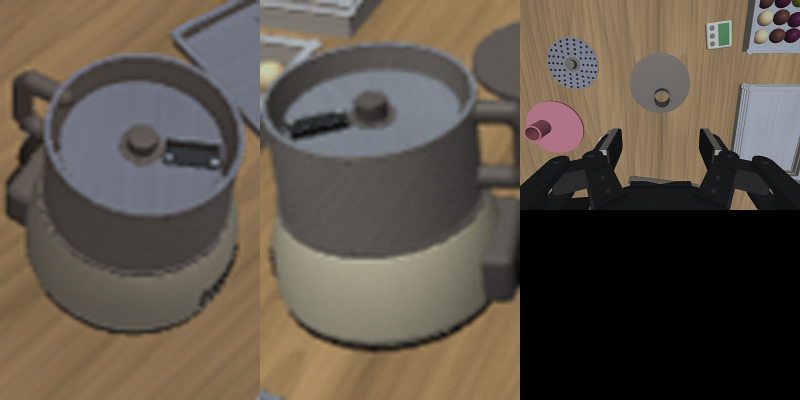

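The slicer is seated level on the stem, with its knob at (142,140) and (372,107) in the crops. In the wrist view the grey lid is at (280,164) with its tube towards the image bottom (world -y), and the pink one is at left. I'll measure the tube next.

```bash
cat >> h.py <<'E'
def circ(img,c,z,radii,x0,rng=.015,step=.0005):
    """grid search of circle centre on plane z with strongest edges at the radii"""
    g=cv2.GaussianBlur(img.astype(np.float32),(0,0),.8); t=np.linspace(0,2*np.pi,160)
    def samp(x,y,r):
        uv=proj(np.c_[x+r*np.cos(t),y+r*np.sin(t),0*t+z],c).astype(np.float32)
        return cv2.remap(g,uv[:,:1],uv[:,1:],cv2.INTER_LINEAR)[:,0]
    A=np.arange(-rng,rng+1e-6,step); best=[]
    for dx in A:
        for dy in A:
            x,y=x0[0]+dx,x0[1]+dy
            best.append((sum(np.linalg.norm(samp(x,y,r+.0015)-samp(x,y,r-.0015),axis=1).sum() for r in radii),x,y))
    best.sort(reverse=True); b=np.array(best[:5]); return np.round(b[0],4),np.round(b[:,1:].mean(0),4)
E
python3 - <<'E'
import sys; sys.path.insert(0,".")
from h import *
c=camera_params("wrist"); im=capture("wrist")
print("plate",circ(im,c,.012,[.081],(.6175,-.2925)))
print("tube",circ(im,c,.056,[.0235,.019],(.622,-.324),.02), "naive",plane((282,192),c,.056))
for k in("scene","side"):
    q=camera_params(k); i=capture(k); print(k,"plate",circ(i,q,.012,[.081],(.6175,-.2925)),"tube",circ(i,q,.056,[.0235],(.622,-.324),.02))
E
```

```text
plate (array([ 5.1577563e+03,  6.1700000e-01, -2.9350000e-01]), array([ 0.6172, -0.2936]))
tube (array([ 1.47032207e+04,  6.23000000e-01, -3.20000000e-01]), array([ 0.6229, -0.3198])) naive [ 0.62124036 -0.31476126]
scene plate (array([ 3.3792251e+03,  6.2000000e-01, -2.9500000e-01]), array([ 0.6202, -0.2949])) tube (array([ 3.7279009e+03,  6.3750000e-01, -3.3200000e-01]), array([ 0.6375, -0.332 ]))
side plate (array([ 2.7206858e+03,  6.1550000e-01, -2.8700000e-01]), array([ 0.6154, -0.2868])) tube (array([ 3.3049102e+03,  6.2300000e-01, -3.1950000e-01]), array([ 0.6227, -0.3192]))
```

Call:
{"op": "arm_command", "data": {"motion": [{"x": -0.5, "y": 0, "z": 0.5, "rx": 0, "ry": 0, "rz": 2, "claw": 75}, {"x": -1.1, "y": 0.1, "z": 1, "rx": 0, "ry": 0, "rz": 4, "claw": 75}, {"x": -1.1, "y": 0.1, "z": 2, "rx": 0, "ry": 0, "rz": 6, "claw": 75}, {"x": -1.1, "y": 0.1, "z": 3, "rx": 0, "ry": 0, "rz": 8, "claw": 75}, {"x": -1.1, "y": 0.1, "z": 4, "rx": 0, "ry": 0, "rz": 10, "claw": 75}, {"x": -1.1, "y": 0.1, "z": 5, "rx": 0, "ry": 0, "rz": 12, "claw": 75}, {"x": -1.1, "y": 0.1, "z": 6, "rx": 0, "ry": 0, "rz": 14, "claw": 75}, {"x": -1.1, "y": 0.1, "z": 6, "rx": 0, "ry": 0, "rz": 16, "claw": 75}]}}

```text
time: 27.28
tcp_pos: [0.6219, -0.3188, 0.1524]
tcp_rot: [[0.986, 0.169, -0.004], [0.169, -0.986, 0.003], [-0.004, -0.003, -1.0]]
contact_force: [-0.2, -0.3, 0.4]
grip_width: 0.879
grasp_force: 0.0
```

Call:
{"op": "arm_command", "data": {"motion": [{"x": 0, "y": 0, "z": 0, "rx": 0, "ry": 0, "rz": 0, "claw": 75}]}}

```text
time: 27.4
tcp_pos: [0.623, -0.3196, 0.1552]
tcp_rot: [[0.984, 0.176, -0.0], [0.176, -0.984, 0.0], [-0.0, -0.0, -1.0]]
contact_force: [0.1, 0.1, 0.6]
grip_width: 0.877
grasp_force: 0.0
```

Run:
```python
from h import *
s=sensors.get_state(); print(np.round(s["tcp_pos"],4),np.round(s["tcp_rot"],3).tolist())
c=camera_params("wrist"); im=capture("wrist"); cv2.imwrite("pics/w10.png",cv2.cvtColor(im,cv2.COLOR_RGB2BGR))
print("plate",circ(im,c,.012,[.081],(.618,-.290)))
print("tube",circ(im,c,.056,[.0235,.019],(.623,-.320),.012))
print("hole",circ(im,c,.012,[.019],(.623,-.320),.012))
for d in spotter.masks_of("lid","wrist")[:2]: print(np.round(d["rect"]),round(d["confidence"],2),np.round(fit("lid",[(d["pixels"],c)],(.618,-.29),(-1.4,)),4))
print(proj([[.618,-.29,.012],[.623,-.32,.056]],c))
```

```text
[ 0.623  -0.3196  0.1552] [[0.984, 0.176, -0.0], [0.176, -0.984, 0.0], [-0.0, -0.0, -1.0]]
plate (array([ 5.8432153e+03,  6.1750000e-01, -2.9350000e-01]), array([ 0.6174, -0.2937]))
tube (array([ 1.8333207e+04,  6.2300000e-01, -3.2500000e-01]), array([ 0.6242, -0.325 ]))
hole (array([ 1.38391621e+04,  6.25500000e-01, -3.24500000e-01]), array([ 0.6257, -0.3246]))
[252. 187. 186. 176.] 0.61 [ 6.17400e-01 -2.93300e-01 -1.12490e+00  8.10488e+02]
[[247.76636064 193.17979869]
 [282.05113435 207.52460105]]
```

View pics/w10.png

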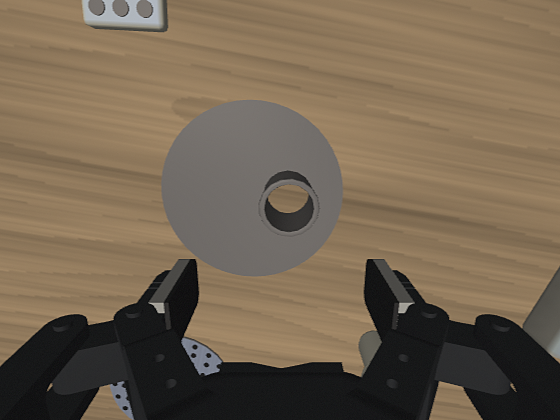

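The tube mouth is at (289,207) and the plate centre at (252,187), which gives a lid yaw of about -78 deg. The grey lid is confirmed. Gripping the tube.

Call:
{"op": "arm_command", "data": {"motion": [{"x": 0, "y": 0.22, "z": 1, "rx": 0, "ry": 0, "rz": -0.4, "claw": 75}, {"x": 0, "y": 0.22, "z": 2.5, "rx": 0, "ry": 0, "rz": -0.4, "claw": 75}, {"x": 0, "y": 0.22, "z": 4, "rx": 0, "ry": 0, "rz": -0.4, "claw": 75}, {"x": 0, "y": 0.22, "z": 5, "rx": 0, "ry": 0, "rz": -0.4, "claw": 75}, {"x": 0, "y": 0.22, "z": 5.3, "rx": 0, "ry": 0, "rz": -0.4, "claw": 75}, {"x": 0, "y": 0.22, "z": 5.3, "rx": 0, "ry": 0, "rz": -0.4, "claw": 75}]}}

```text
time: 28.25
tcp_pos: [0.6243, -0.3252, 0.0234]
tcp_rot: [[0.978, 0.21, 0.001], [0.21, -0.978, -0.0], [0.0, 0.001, -1.0]]
contact_force: [0.6, -0.9, 0.4]
grip_width: 0.879
grasp_force: 0.0
```

Call:
{"op": "arm_command", "data": {"motion": [{"x": 0, "y": 0, "z": 0, "rx": 0, "ry": 0, "rz": 0, "claw": 35}, {"x": 0, "y": 0, "z": 0, "rx": 0, "ry": 0, "rz": 0, "claw": 35}, {"x": 0, "y": 0, "z": 0, "rx": 0, "ry": 0, "rz": 0, "claw": 35}, {"x": 0, "y": 0, "z": 0, "rx": 0, "ry": 0, "rz": 0, "claw": 35}, {"x": 0, "y": 0, "z": 0, "rx": 0, "ry": 0, "rz": 0, "claw": 35}], "newtons": 70}}

```text
time: 28.88
tcp_pos: [0.6249, -0.3256, 0.0248]
tcp_rot: [[0.978, 0.209, 0.003], [0.209, -0.978, -0.002], [0.002, 0.002, -1.0]]
contact_force: [1.5, 0.7, 6.2]
grip_width: 0.486
grasp_force: 71.8
```

Call:
{"op": "arm_command", "data": {"motion": [{"x": 0, "y": 0, "z": -0.5, "rx": 0, "ry": 0, "rz": 0, "claw": 35}, {"x": 0, "y": 0, "z": -1.5, "rx": 0, "ry": 0, "rz": 0, "claw": 35}, {"x": 0, "y": 0, "z": -3, "rx": 0, "ry": 0, "rz": 0, "claw": 35}, {"x": 0, "y": 0, "z": -5, "rx": 0, "ry": 0, "rz": 0, "claw": 35}, {"x": 0, "y": 0, "z": -7, "rx": 0, "ry": 0, "rz": 0, "claw": 35}, {"x": 0, "y": 0, "z": -9, "rx": 0, "ry": 0, "rz": 0, "claw": 35}, {"x": 0.5, "y": -1.3, "z": -10, "rx": 0, "ry": 0, "rz": 0, "claw": 35}, {"x": 1, "y": -3, "z": -10, "rx": 0, "ry": 0, "rz": 0, "claw": 35}]}}

```text
time: 29.88
tcp_pos: [0.6332, -0.2468, 0.2761]
tcp_rot: [[0.978, 0.207, 0.005], [0.207, -0.978, -0.003], [0.004, 0.004, -1.0]]
contact_force: [0.6, 0.9, -1.9]
grip_width: 0.49
grasp_force: 71.3
```

Call:
{"op": "arm_command", "data": {"motion": [{"x": 0.6, "y": -2, "z": 0, "rx": 0, "ry": 0, "rz": 0, "claw": 35}, {"x": 1.2, "y": -4, "z": 0, "rx": 0, "ry": 0, "rz": 0, "claw": 35}, {"x": 1.8, "y": -6, "z": 0, "rx": 0, "ry": 0, "rz": 0, "claw": 35}, {"x": 2.4, "y": -8, "z": 0, "rx": 0, "ry": 0, "rz": 0, "claw": 35}, {"x": 2.89, "y": -9.4, "z": 0, "rx": 0, "ry": 0, "rz": 0, "claw": 35}, {"x": 2.89, "y": -10.08, "z": 0, "rx": 0, "ry": 0, "rz": 0, "claw": 35}, {"x": 2.89, "y": -10.08, "z": 0, "rx": 0, "ry": 0, "rz": 0, "claw": 35}, {"x": 2.89, "y": -10.08, "z": 0, "rx": 0, "ry": 0, "rz": 0, "claw": 35}]}}

```text
time: 30.88
tcp_pos: [0.6507, 0.0136, 0.273]
tcp_rot: [[0.978, 0.207, 0.0], [0.207, -0.978, -0.001], [-0.0, 0.001, -1.0]]
contact_force: [-0.1, -0.5, -2.6]
grip_width: 0.487
grasp_force: 71.2
```

Run:
```python
from h import *
s=sensors.get_state(); t=s["tcp_pos"]; print(np.round(t,4),np.round(s["tcp_rot"],3).tolist())
x0=(t[0]-.0067,t[1]+.0313); z=t[2]-.0248; print(x0,z)
for k in("scene","side"):
    c=camera_params(k); im=capture(k); print(k,"plate",circ(im,c,z+.012,[.081],x0))
    L=spotter.masks_of("lid",k); p=proj([[*x0,z]],c)[0]
    for d in L[:3]:
        print(k,np.round(d["rect"]),round(d["confidence"],2),p.round())
    if L:
        d=min(L,key=lambda d:np.hypot(*(np.array(d["rect"][:2])-p))); print(np.round(fit("lid",[(d["pixels"],c)],x0,(-1.36,),z),4))
```

```text
[0.6507 0.0136 0.273 ] [[0.978, 0.207, 0.0], [0.207, -0.978, -0.001], [-0.0, 0.001, -1.0]]
(np.float64(0.6439711384543384), np.float64(0.04486792566975295)) 0.24821226887154663
scene plate (array([3.0016299e+03, 6.4350000e-01, 4.6400000e-02]), array([0.6434, 0.0466]))
scene [329. 201.  68.  50.] 0.82 [329. 201.]
scene [119. 283.  55.  56.] 0.82 [329. 201.]
[ 6.456000e-01  4.450000e-02 -1.246200e+00  6.021014e+02]
side plate (array([4.0983477e+03, 6.4150000e-01, 5.1400000e-02]), array([0.6412, 0.0518]))
side [355. 148.  47.  26.] 0.94 [199. 140.]
side [197. 135.  73.  49.] 0.9 [199. 140.]
[ 6.43700e-01  4.48000e-02 -3.53980e+00  9.55171e+01]
```

Call:
{"op": "arm_command", "data": {"motion": [{"x": 0.05, "y": -0.03, "z": 0.8, "rx": 0, "ry": 0, "rz": 0, "claw": 35}, {"x": 0.05, "y": -0.03, "z": 1.6, "rx": 0, "ry": 0, "rz": 0, "claw": 35}, {"x": 0.05, "y": -0.03, "z": 2.4, "rx": 0, "ry": 0, "rz": 0, "claw": 35}, {"x": 0.05, "y": -0.03, "z": 2.8, "rx": 0, "ry": 0, "rz": 0, "claw": 35}, {"x": 0.05, "y": -0.03, "z": 2.9, "rx": 0, "ry": 0, "rz": 0, "claw": 35}, {"x": 0.05, "y": -0.03, "z": 2.9, "rx": 0, "ry": 0, "rz": 0, "claw": 35}]}}

```text
time: 31.82
tcp_pos: [0.6522, 0.0159, 0.201]
tcp_rot: [[0.978, 0.209, 0.001], [0.209, -0.978, -0.0], [0.001, 0.0, -1.0]]
contact_force: [0.4, -0.2, -0.8]
grip_width: 0.488
grasp_force: 71.3
```

Call:
{"op": "arm_command", "data": {"motion": [{"x": 0, "y": 0, "z": 0.1, "rx": 0, "ry": 0, "rz": 0, "claw": 35}, {"x": 0, "y": 0, "z": 0.2, "rx": 0, "ry": 0, "rz": 0, "claw": 35}, {"x": 0, "y": 0, "z": 0.2, "rx": 0, "ry": 0, "rz": 0, "claw": 35}]}}

```text
time: 32.2
tcp_pos: [0.6517, 0.0161, 0.1953]
tcp_rot: [[0.978, 0.209, -0.0], [0.209, -0.978, -0.0], [-0.0, 0.0, -1.0]]
contact_force: [-0.0, 0.3, -2.3]
grip_width: 0.486
grasp_force: 71.3
```

Call:
{"op": "arm_command", "data": {"motion": [{"x": 0, "y": 0.04, "z": 0.08, "rx": 0, "ry": 0, "rz": 0, "claw": 35}, {"x": 0, "y": 0.04, "z": 0.16, "rx": 0, "ry": 0, "rz": 0, "claw": 35}, {"x": 0, "y": 0.04, "z": 0.22, "rx": 0, "ry": 0, "rz": 0, "claw": 35}, {"x": 0, "y": 0.04, "z": 0.22, "rx": 0, "ry": 0, "rz": 0, "claw": 35}]}}

```text
time: 32.7
tcp_pos: [0.652, 0.015, 0.1907]
tcp_rot: [[0.978, 0.209, 0.001], [0.209, -0.978, -0.0], [0.001, 0.0, -1.0]]
contact_force: [-3.3, -0.8, 4.5]
grip_width: 0.494
grasp_force: 71.9
```

Call:
{"op": "arm_command", "data": {"motion": [{"x": 0, "y": 0, "z": -0.02, "rx": 0, "ry": 0, "rz": 0, "claw": 72}, {"x": 0, "y": 0, "z": -0.02, "rx": 0, "ry": 0, "rz": 0, "claw": 72}, {"x": 0, "y": 0, "z": -0.02, "rx": 0, "ry": 0, "rz": 0, "claw": 72}, {"x": 0, "y": 0, "z": -0.02, "rx": 0, "ry": 0, "rz": 0, "claw": 72}, {"x": 0, "y": 0, "z": -1, "rx": 0, "ry": 0, "rz": 0, "claw": 72}, {"x": 0, "y": 0, "z": -2.5, "rx": 0, "ry": 0, "rz": 0, "claw": 72}, {"x": 0, "y": 0, "z": -4.5, "rx": 0, "ry": 0, "rz": 0, "claw": 72}, {"x": 0, "y": 0, "z": -5, "rx": 0, "ry": 0, "rz": 0, "claw": 72}]}}

```text
time: 33.7
tcp_pos: [0.6531, 0.0151, 0.319]
tcp_rot: [[0.978, 0.209, 0.007], [0.209, -0.978, -0.001], [0.007, 0.002, -1.0]]
contact_force: [0.3, -0.7, -0.3]
grip_width: 0.842
grasp_force: 0.0
```

Run:
```python
from h import *
s=sensors.get_state(); t=s["tcp_pos"]; print(s["time"],np.round(t,4))
z=.166; x0=(.645,.0457)
c=camera_params("wrist"); im=capture("wrist"); cv2.imwrite("pics/w11.png",cv2.cvtColor(im,cv2.COLOR_RGB2BGR))
print("tube w",circ(im,c,z+.056,[.0235,.019],(.652,.0145),.012),"hole",circ(im,c,z+.012,[.019],(.652,.0145),.012),"plate",circ(im,c,z+.012,[.081],x0,.012))
for k in("scene","side"):
    c=camera_params(k); im=capture(k); print(k,"plate",circ(im,c,z+.012,[.081],x0,.012),"tube",circ(im,c,z+.056,[.0235],(.652,.0145),.012))
    print([np.round(d["uv"]).tolist() for d in spotter.tip_of("lid",k)[:3]],proj([[*x0,z]],c).round())
```

```text
33.7 [0.6531 0.0151 0.319 ]
tube w (array([1.89585801e+04, 6.50500000e-01, 1.55000000e-02]), array([0.6506, 0.0152])) hole (array([1.60698682e+04, 6.53000000e-01, 1.55000000e-02]), array([0.6532, 0.0156])) plate (array([5.5039326e+03, 6.4500000e-01, 4.6700000e-02]), array([0.6451, 0.0465]))
scene plate (array([3.2538428e+03, 6.4500000e-01, 4.7200000e-02]), array([0.6451, 0.0474])) tube (array([2.9339194e+03, 6.5100000e-01, 1.0500000e-02]), array([0.6506, 0.0102]))
[[328.0, 219.0], [122.0, 283.0]] [[327. 221.]]
side plate (array([3.8221536e+03, 6.4650000e-01, 4.4700000e-02]), array([0.6467, 0.0446])) tube (array([4.2369355e+03, 6.5000000e-01, 1.8000000e-02]), array([0.6503, 0.0178]))
[[202.0, 170.0], [321.0, 178.0], [175.0, 297.0]] [[203. 170.]]
```

Call:
{"op": "arm_command", "data": {"motion": [{"x": -1.3, "y": 2, "z": 0, "rx": 0, "ry": 0, "rz": 0, "claw": 60}, {"x": -2.6, "y": 4, "z": 0, "rx": 0, "ry": 0, "rz": 0, "claw": 60}, {"x": -3.9, "y": 6, "z": 0, "rx": 0, "ry": 0, "rz": 0, "claw": 60}, {"x": -5.2, "y": 8, "z": 0, "rx": 0, "ry": 0, "rz": 0, "claw": 60}, {"x": -6.5, "y": 10, "z": 0, "rx": 0, "ry": 0, "rz": 0, "claw": 60}, {"x": -7.8, "y": 12, "z": 0.5, "rx": 0, "ry": 0, "rz": 0, "claw": 60}, {"x": -9.1, "y": 14, "z": 1.5, "rx": 0, "ry": 0, "rz": 0, "claw": 60}, {"x": -10.2, "y": 15.8, "z": 3, "rx": 0, "ry": 0, "rz": 0, "claw": 60}]}}

```text
time: 34.95
tcp_pos: [0.4851, -0.4229, 0.2408]
tcp_rot: [[0.978, 0.208, -0.0], [0.208, -0.978, 0.0], [-0.0, -0.0, -1.0]]
contact_force: [1.3, -0.3, 0.7]
grip_width: 0.699
grasp_force: 0.0
```

Call:
{"op": "arm_command", "data": {"motion": [{"x": -0.5, "y": 0.7, "z": 1.5, "rx": 0, "ry": 0, "rz": 0, "claw": 60}, {"x": -0.5, "y": 0.7, "z": 1.5, "rx": 0, "ry": 0, "rz": 0, "claw": 60}, {"x": -0.5, "y": 0.7, "z": 1.5, "rx": 0, "ry": 0, "rz": 0, "claw": 60}]}}

```text
time: 35.33
tcp_pos: [0.4784, -0.4401, 0.2054]
tcp_rot: [[0.978, 0.209, 0.0], [0.209, -0.978, 0.0], [0.0, -0.0, -1.0]]
contact_force: [0.5, -0.5, 0.3]
grip_width: 0.709
grasp_force: 0.0
```

```bash
python3 loc.py w12 pusher .4773 -.4435
python3 - <<'E'
from h import *
c=camera_params("wrist"); im=capture("wrist")
print("flange",circ(im,c,.054,[.024],(.4773,-.4435),.012),"knob top",circ(im,c,.080,[.013],(.4773,-.4435),.012))
E
```

```text
35.33 [ 0.4784 -0.4401  0.2054] [-0.86  0.59  1.18  0.    1.36  0.5 ]
expected [284. 185.]
rect [286. 193.  52.  54.] 0.78
wrist [285.7, 193.4, 51.6, 53.6] [ 0.4766 -0.4439  0.2131  7.2825]
flange (array([ 1.57293604e+04,  4.76800000e-01, -4.44500000e-01]), array([ 0.4767, -0.4443])) knob top (array([ 1.20332207e+04,  4.81800000e-01, -4.43000000e-01]), array([ 0.4818, -0.443 ]))
```

Call:
{"op": "arm_command", "data": {"motion": [{"x": -0.08, "y": 0.14, "z": 1.5, "rx": 0, "ry": 0, "rz": 0, "claw": 55}, {"x": -0.08, "y": 0.14, "z": 3, "rx": 0, "ry": 0, "rz": 0, "claw": 50}, {"x": -0.08, "y": 0.14, "z": 4.5, "rx": 0, "ry": 0, "rz": 0, "claw": 50}, {"x": -0.08, "y": 0.14, "z": 5.5, "rx": 0, "ry": 0, "rz": 0, "claw": 50}, {"x": -0.08, "y": 0.14, "z": 5.8, "rx": 0, "ry": 0, "rz": 0, "claw": 50}, {"x": -0.08, "y": 0.14, "z": 5.8, "rx": 0, "ry": 0, "rz": 0, "claw": 50}]}}

```text
time: 36.28
tcp_pos: [0.4771, -0.4447, 0.0607]
tcp_rot: [[0.978, 0.209, 0.001], [0.209, -0.978, -0.001], [0.001, 0.001, -1.0]]
contact_force: [0.3, 0.5, 1.2]
grip_width: 0.584
grasp_force: 0.0
```

Call:
{"op": "arm_command", "data": {"motion": [{"x": 0, "y": 0, "z": 0, "rx": 0, "ry": 0, "rz": 0, "claw": 15}, {"x": 0, "y": 0, "z": 0, "rx": 0, "ry": 0, "rz": 0, "claw": 15}, {"x": 0, "y": 0, "z": 0, "rx": 0, "ry": 0, "rz": 0, "claw": 15}, {"x": 0, "y": 0, "z": 0, "rx": 0, "ry": 0, "rz": 0, "claw": 15}], "newtons": 40}}

```text
time: 36.78
tcp_pos: [0.4772, -0.4453, 0.0617]
tcp_rot: [[0.978, 0.209, 0.002], [0.209, -0.978, -0.002], [0.002, 0.003, -1.0]]
contact_force: [0.0, 1.1, 7.5]
grip_width: 0.279
grasp_force: 39.4
```

Call:
{"op": "arm_command", "data": {"motion": [{"x": 0, "y": 0, "z": -1, "rx": 0, "ry": 0, "rz": 0, "claw": 15}, {"x": 0, "y": 0, "z": -3, "rx": 0, "ry": 0, "rz": 0, "claw": 15}, {"x": 0, "y": 0, "z": -5, "rx": 0, "ry": 0, "rz": 0, "claw": 15}, {"x": 0, "y": 0, "z": -7, "rx": 0, "ry": 0, "rz": 0, "claw": 15}, {"x": 0, "y": 0, "z": -9, "rx": 0, "ry": 0, "rz": 0, "claw": 15}, {"x": 0, "y": 0, "z": -10.4, "rx": 0, "ry": 0, "rz": 0, "claw": 15}, {"x": 0, "y": 0, "z": -10.4, "rx": 0, "ry": 0, "rz": 0, "claw": 15}]}}

```text
time: 37.65
tcp_pos: [0.4771, -0.4453, 0.3237]
tcp_rot: [[0.978, 0.209, 0.005], [0.209, -0.978, -0.006], [0.003, 0.006, -1.0]]
contact_force: [0.0, -0.5, -0.8]
grip_width: 0.279
grasp_force: 39.3
```

Call:
{"op": "arm_command", "data": {"motion": [{"x": 1, "y": -1.5, "z": 0, "rx": 0, "ry": 0, "rz": 0, "claw": 15}, {"x": 2.3, "y": -3.5, "z": 0, "rx": 0, "ry": 0, "rz": 0, "claw": 15}, {"x": 3.6, "y": -5.5, "z": 0, "rx": 0, "ry": 0, "rz": 0, "claw": 15}, {"x": 4.9, "y": -7.5, "z": 0, "rx": 0, "ry": 0, "rz": 0, "claw": 15}, {"x": 6.2, "y": -9.5, "z": 0, "rx": 0, "ry": 0, "rz": 0, "claw": 15}, {"x": 7.5, "y": -11.5, "z": 0, "rx": 0, "ry": 0, "rz": 0, "claw": 15}, {"x": 8.8, "y": -13.5, "z": 0, "rx": 0, "ry": 0, "rz": 0, "claw": 15}, {"x": 10, "y": -15.5, "z": 0, "rx": 0, "ry": 0, "rz": 0, "claw": 15}]}}

```text
time: 38.65
tcp_pos: [0.6401, -0.0116, 0.3181]
tcp_rot: [[0.978, 0.209, -0.002], [0.209, -0.978, 0.0], [-0.002, -0.001, -1.0]]
contact_force: [1.0, -0.8, 0.2]
grip_width: 0.281
grasp_force: 39.4
```

Call:
{"op": "arm_command", "data": {"motion": [{"x": 0.4, "y": -0.7, "z": 0, "rx": 0, "ry": 0, "rz": 0, "claw": 15}, {"x": 0.67, "y": -1.05, "z": 0, "rx": 0, "ry": 0, "rz": 0, "claw": 15}, {"x": 0.67, "y": -1.05, "z": 0, "rx": 0, "ry": 0, "rz": 0, "claw": 15}, {"x": 0.67, "y": -1.05, "z": 0, "rx": 0, "ry": 0, "rz": 0, "claw": 15}]}}

```text
time: 39.15
tcp_pos: [0.6508, 0.014, 0.3198]
tcp_rot: [[0.978, 0.207, -0.0], [0.207, -0.978, -0.001], [-0.0, 0.0, -1.0]]
contact_force: [-0.8, -0.5, -1.2]
grip_width: 0.281
grasp_force: 39.4
```

Run:
```python
from h import *
s=sensors.get_state(); t=s["tcp_pos"]; print(np.round(t,4)); z=t[2]-.0615
for k in("scene","side"):
    c=camera_params(k); im=capture(k); cv2.imwrite(f"pics/p_{k}.png",cv2.cvtColor(im,cv2.COLOR_RGB2BGR))
    L=spotter.masks_of("pusher",k); p=proj([[t[0],t[1],z+.04]],c)[0]
    print(k,"lid",circ(im,c,.178,[.081],(.645,.0457),.012))
    for d in L[:3]: print(k,np.round(d["rect"]),round(d["confidence"],2),p.round())
    if L:
        d=min(L,key=lambda d:np.hypot(*(np.array(d["rect"][:2])-p))); m=sil("pusher",t[0],t[1],0,c,z,1); ys,xs=np.nonzero(m); print("model rect",xs.min(),xs.max(),ys.min(),ys.max(),"mask",[int(f(a)) for a in np.nonzero(d["pixels"])[::-1] for f in(np.min,np.max)])
```

```text
[0.6508 0.014  0.3198]
scene lid (array([3.1877451e+03, 6.4500000e-01, 4.7200000e-02]), array([0.6451, 0.0475]))
scene [326. 199.  21.  26.] 0.74 [325. 197.]
model rect 315 335 182 213 mask [316, 336, 184, 212]
side lid (array([3.8145288e+03, 6.4650000e-01, 4.4700000e-02]), array([0.6467, 0.0446]))
side [201. 115.  26.  31.] 0.56 [200. 114.]
model rect 188 210 96 133 mask [189, 210, 100, 132]
```

Pusher pose agrees with the model. Lowering into the tube in stages.

Call:
{"op": "arm_command", "data": {"motion": [{"x": 0.02, "y": -0.03, "z": 0.7, "rx": 0, "ry": 0, "rz": 0, "claw": 15}, {"x": 0.02, "y": -0.03, "z": 1.3, "rx": 0, "ry": 0, "rz": 0, "claw": 15}, {"x": 0.02, "y": -0.03, "z": 1.6, "rx": 0, "ry": 0, "rz": 0, "claw": 15}, {"x": 0.02, "y": -0.03, "z": 1.8, "rx": 0, "ry": 0, "rz": 0, "claw": 15}, {"x": 0.02, "y": -0.03, "z": 1.8, "rx": 0, "ry": 0, "rz": 0, "claw": 15}]}}

```text
time: 39.98
tcp_pos: [0.6513, 0.0165, 0.2747]
tcp_rot: [[0.978, 0.209, -0.0], [0.209, -0.978, -0.0], [-0.0, 0.0, -1.0]]
contact_force: [0.1, 0.4, -0.8]
grip_width: 0.277
grasp_force: 39.4
```

Call:
{"op": "arm_command", "data": {"motion": [{"x": 0, "y": 0.05, "z": 0.3, "rx": 0, "ry": 0, "rz": 0, "claw": 15}, {"x": 0, "y": 0.05, "z": 0.6, "rx": 0, "ry": 0, "rz": 0, "claw": 15}, {"x": 0, "y": 0.05, "z": 0.9, "rx": 0, "ry": 0, "rz": 0, "claw": 15}, {"x": 0, "y": 0.05, "z": 1.2, "rx": 0, "ry": 0, "rz": 0, "claw": 15}, {"x": 0, "y": 0.05, "z": 1.4, "rx": 0, "ry": 0, "rz": 0, "claw": 15}, {"x": 0, "y": 0.05, "z": 1.5, "rx": 0, "ry": 0, "rz": 0, "claw": 15}, {"x": 0, "y": 0.05, "z": 1.58, "rx": 0, "ry": 0, "rz": 0, "claw": 15}, {"x": 0, "y": 0.05, "z": 1.58, "rx": 0, "ry": 0, "rz": 0, "claw": 15}]}}

```text
time: 40.98
tcp_pos: [0.6517, 0.0153, 0.2357]
tcp_rot: [[0.978, 0.209, 0.001], [0.209, -0.978, -0.0], [0.001, 0.0, -1.0]]
contact_force: [-0.5, 0.1, -0.6]
grip_width: 0.283
grasp_force: 39.4
```

Call:
{"op": "arm_command", "data": {"motion": [{"x": 0, "y": 0, "z": 0.06, "rx": 0, "ry": 0, "rz": 0, "claw": 15}, {"x": 0, "y": 0, "z": 0.1, "rx": 0, "ry": 0, "rz": 0, "claw": 15}, {"x": 0, "y": 0, "z": 0.1, "rx": 0, "ry": 0, "rz": 0, "claw": 15}]}}

```text
time: 41.35
tcp_pos: [0.6518, 0.0154, 0.2356]
tcp_rot: [[0.978, 0.209, 0.003], [0.209, -0.978, -0.0], [0.003, 0.001, -1.0]]
contact_force: [-4.8, 1.8, 11.8]
grip_width: 0.28
grasp_force: 40.6
```

Contact: the flange is down. Release and retreat.

Call:
{"op": "arm_command", "data": {"motion": [{"x": 0, "y": 0, "z": -0.05, "rx": 0, "ry": 0, "rz": 0, "claw": 50}, {"x": 0, "y": 0, "z": -0.05, "rx": 0, "ry": 0, "rz": 0, "claw": 50}, {"x": 0, "y": 0, "z": -0.05, "rx": 0, "ry": 0, "rz": 0, "claw": 50}, {"x": 0, "y": 0, "z": -1, "rx": 0, "ry": 0, "rz": 0, "claw": 50}, {"x": 0, "y": 0, "z": -3, "rx": 0, "ry": 0, "rz": 0, "claw": 50}, {"x": -1, "y": 0, "z": -4, "rx": 0, "ry": 0, "rz": 0, "claw": 50}, {"x": -3, "y": 0, "z": -4, "rx": 0, "ry": 0, "rz": 0, "claw": 50}, {"x": -3, "y": 0, "z": -4, "rx": 0, "ry": 0, "rz": 0, "claw": 50}]}}

```text
time: 42.35
tcp_pos: [0.5753, -0.0005, 0.3329]
tcp_rot: [[0.978, 0.208, -0.002], [0.208, -0.978, 0.0], [-0.002, -0.001, -1.0]]
contact_force: [-0.2, 0.1, 0.5]
grip_width: 0.587
grasp_force: 0.0
```

Run:
```python
from h import *
s=sensors.get_state(); print(s["time"],s["tcp_pos"],s["contact_force"])
E={"pusher":(.6517,.0153,.174),"lid":(.645,.046,.166),"blade":(.6195,.303,.003),"grater":(.3966,-.2404,0)}
for k in("scene","side"):
    c=camera_params(k); im=capture(k)
    print(k,"lid",circ(im,c,.178,[.081],(.645,.0457),.012)[1],"flange",circ(im,c,.228,[.024],(.6517,.0153),.012)[1])
    for n,e in E.items():
        print(n,[np.round(d["uv"]).tolist() for d in spotter.tip_of(n,k)[:2]],proj([e],c).round())
    d=spotter.masks_of("pusher",k)
    if d:
        m=sil("pusher",.6517,.0153,0,c,.174,1); ys,xs=np.nonzero(m); print("model",xs.min(),xs.max(),ys.min(),ys.max(),"mask",[int(f(a)) for a in np.nonzero(d[0]["pixels"])[::-1] for f in(np.min,np.max)])
```

```text
42.35 [ 5.75259914e-01 -5.39214563e-04  3.32860275e-01] [-0.21582703  0.06997999  0.50923645]
scene lid [0.6451 0.0474] flange [0.6519 0.0157]
pusher [[323.0, 228.0]] [[322. 227.]]
lid [[120.0, 282.0], [326.0, 219.0]] [[327. 221.]]
blade [[372.0, 195.0]] [[372. 199.]]
grater [[189.0, 262.0]] [[191. 261.]]
model 313 333 204 232 mask [315, 333, 204, 223]
side lid [0.6468 0.0443] flange [0.6525 0.0159]
pusher [[206.0, 160.0], [202.0, 172.0]] [[205. 161.]]
lid [[201.0, 169.0], [356.0, 150.0]] [[203. 170.]]
blade [[174.0, 295.0], [205.0, 156.0]] [[175. 296.]]
grater [[320.0, 180.0]] [[322. 178.]]
model 192 213 129 164 mask [193, 212, 130, 148]
```

Everything matches the expected poses, so I'm handing in.

```bash
python3 -c "
from rig import *
print(order.sign_off())"
```

```text
the job is handed in; nothing more can be done
None
```

The changeover is finished and handed in at about 42 s of the 144 s: blade upright in the tray, and stem, slicing disc, lid and pusher built up on the bowl. The final camera checks put the blade, lid and pusher where they should be and the grating disc unmoved, but the hand-in returned no verdict.

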